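# Free a glued panel from its cradle and lean it on the tool case

### The job

The blue-faced plywood panel has dried in its sloping gluing cradle but is still locked in by the red wedge. Hold the loose wooden block and use it to knock the wedge sideways by its red lug, about 30 mm, out of the panel's notch (do not touch the wedge with the gripper), then put the block down on the open bench, clear of cradle, case and panel. Lift the panel out and lean it, foot on the bench, against the right-hand end of the teal tool case, square to it and away from its corners, blue face outwards and the same way up as before, about 25 degrees from upright: set its foot down and slope it towards the case while you still hold it, then let go. Leave the other things on the bench where they are.

Things in the scene. Friction and masses are not known exactly. Their poses are not given: they have to be found in the camera images.
- wedge (a joint): how far the red locking wedge has been driven out sideways along the cradle's own -x, in m: 0 fully in, 0.035 at its stop; it starts between 0 and 0.004. The panel is free beyond 0.02. It slides with a steady friction of about 4 N and stays where it is left. Its outer end stands 104 mm (fully in) to the -x side of the cradle's middle.
- wedge_lug (a point): red lug on the wedge, a bar 14 mm thick (cradle x), 40 mm high, that sticks out square from the panel's blue face near its -x edge (along cradle -y, rising 30 deg), from 8 to 60 mm out of the panel's mid-plane. Point: centre of its flat striking face, which looks along cradle +x, 36 mm out. Axes as the cradle's. Pushed along cradle -x it slides out; the space on its +x side is open.
- cradle: fixed wooden gluing cradle; origin on the bench under its base (168 x 148 x 12 mm, y -48 to 100), x along the panel's width (away from the robot at yaw 0), z up. Its bed leans 30 deg from upright, top towards +y, behind the panel's lowest 140 mm; a 16 mm lip stands before the blue face's foot, cheeks (outer width 152 mm) beside its edges, -x one 80 mm up, +x one 45, 4 mm play. The panel's top 110 mm is free.
- cradle_foot (a point): point of the cradle where the middle of the panel's foot sits at the start (at 0, 0, 32 mm in the cradle's frame). To take the panel out, draw it 70 mm or more up along its own plane, then carry it off to the cradle's +x side or forward (-y); the bed behind it reaches 144 mm above the bench.
- panel: plywood panel 120 mm wide (own x), 12 thick (own y), 250 high (own z), 0.15 to 0.31 kg, blue on its -y face, bare wood on +y. Origin at the middle of its foot; z runs from foot to top. Notch for the wedge, 18 mm deep, in the -x edge 45 to 71 mm above the foot. In the cradle it leans 30 deg from upright, top towards cradle +y, x along cradle x.
- panel_grip (a point): point of the panel in the middle of its width and thickness, 225 mm above the foot (25 mm below the top edge): a place to grip it across its 12 mm. Axes as the panel's.
- panel_foot (a point): middle of the panel's foot (same point as the panel's origin)
- panel_mid (a point): centre of the panel (125 mm above the foot), axes as the panel's
- tool_case: closed teal tool case, fixed, 309 (x) x 398 (y) x 156 mm high; origin at the centre of its underside, x away from the robot at yaw 0, y left. Its flat right-hand end, 300 mm long, looks along its own -y. Keep the arm clear of the lamp shade, which hangs 0.50 m above the bench (x over 0.53, y -0.18 to -0.38), and of the wooden post left of the robot (at x 0.16, y 0.28).
- case_face (a point): middle of the top edge of the case's right-hand end (0, -199, 156 mm in the case's frame), axes as the case's; the end drops straight down from here to the bench. The edge is slightly rounded.
- block_mid (a point): centre of the loose wooden block, 50 (x) x 110 (y) x 42 mm high, 0.1 to 0.2 kg; axes as the block's
- wood_block: the same wooden block; origin at the centre of its underside
- jar_white: bystander: white jar with a black lid, 62 mm across, 85 mm high; origin at its underside
- tape_blue: bystander: blue tape roll lying flat, 110 mm across, 48 mm high; origin at its underside
- cap_blue_1: bystander: small blue cap, 33 mm across, 21 mm high; origin at its underside
- tape_beige: bystander: beige tape roll lying flat, 90 mm across, 24 mm high; origin at its underside
Things that resemble listed ones, but are neither listed nor needed, are in the scene too. There is more than one size of the wood_block; the job needs the larger.

How it is judged:
By the outcome, as a careful person would: the job done as asked, in the order asked, and still so for the second after the job is handed in, with the robot touching nothing.
It also fails if it takes over 72 s, if anything falls off the work surface, if the arm or the gripper's body presses on something with over 40 N, if the wrist force passes 120 N, or if a joint passes its speed limit or range.

### The arm

A 7-joint arm with a two-finger parallel gripper is mounted at the origin on a cart in front of the work surface, level with it; the furniture and walls round the work are solid. World frame = base frame: x ahead of the robot, y to its left, z up, the work surface at z = 0. Lengths are in m, angles in rad, forces in N, time in s.
With the tool pointing down it reaches from about 0.4 to 0.875 m from the base axis. Payload 4.4 kg.
Tool frame: the origin (TCP) lies at the very end of the fingers, on their centre line; the grasp point (between the pads) lies 19 mm behind it (pinch_z is the distance from the TCP to the grasp point, in m); z points along the fingers, y is the line along which they close (so a half turn about z gives the same grasp; the last joint's range is limited). The gripper opens to 85 mm and grips with 20 to 120 N. Pads are 22 mm wide; open, the fingers measure 114 mm over their backs; the gripper's body (76 mm by 85 mm) begins 54 mm behind the grasp point. The pads swing forward as they close: fully open they stand 13 mm farther back than shut.
Start: joints at [1.276, 0.628, 0.038, 1.517, -0.027, 0.996, -0.02], TCP at [0.147, -0.633, 0.192] pointing down, gripper open.
Joint ranges: [-3.06, 3.06], [-0.37, 2.12], [-1.25, 1.32], [0.18, 2.47], [-1.1, 4.24], [0.23, 1.98], [-2.94, 2.94]. Speed limits (rad/s): [2.57, 2.57, 3.14, 3.14, 3.14, 3.14, 3.14].

### API

Orientations are given as a unit quaternion [w, x, y, z].
In Python, from plant import get_state, grab_frame, get_calibration, job_done, pinch_z gives the robot as it stands.
- The arm moves only by the shell command python3 -m crank 'ROWS'. ROWS is JSON, a list of rows, each a list of 5 numbers: the shift along the tool's x, y, z in cm, then the turn about the tool's z in degrees, then the opening in per cent of the stroke, from 0 (shut) to 100 (fully open). A call has 1 to 12 rows; each row shifts and turns the commanded pose from where the row before left it, along the tool's axes as they then stand; what a row does not reach is not made up. A row lasts 1/12 s, in which the tool goes at most 41.7 mm and 7.16 degrees, less where a joint would pass 70% of its speed; a pose out of reach is approached as far as the arm can. A call is refused whole if a number of a shift passes 4.17 or a number of a turn 7.16, either way. A call with a gripper value outside its range is refused whole. The fingers move at their own pace and stop on an object; the grip force is fixed at half the most. Time passes only in rows, so rows that do not move let the fingers close. It gives the time, the measured TCP pose, the force, the opening and the grip force at its end, in the units of the state.
- get_state(): the state, without advancing time (a new reading comes with each control period).
- grab_frame(name): name is "scene" or "side" or "wrist"; returns (picture, depth): 420x560x3 uint8, blue, green, red; 420x560 float32, m along the optical axis (not along the pixel's ray), 0 where there is no reading.
- get_calibration(name): a dict with "mtx" (3x3 intrinsics, pixels), "rvec" (rotation vector, rad) and "tvec" (3), from world to camera coordinates, as OpenCV has them; the wrist camera has in their place "mount" (4x4, takes a point from camera to tool coordinates, whose origin is the TCP and whose axes are the flange's). Camera axes: x right, y down, z forward; pixel columns grow to the right and rows downward; lengths in m; the calibration is good to about 2 mm. A picture is of the moment at which its call begins: read the wrist's pose just before it. get_calibration takes no time and is no camera call.
- job_done(): hands the job in; it is judged then, once.
The state is a dict: "time_s": time; "joint_positions": joint angles; "qd": joint speeds; "tau": joint torques, N m; "position": TCP position; "orientation": TCP orientation; "ft_force": force on the tool from outside, world axes, zero at the start; "moment": the same for the moment, N m; "width": finger opening in m; "finger_force": force on a finger pad.
Only numpy, scipy, OpenCV 4.12 (cv2) and the standard library are available. Lean on these libraries where they do the work, as an engineer would, in place of code of your own. Each camera call takes 0.05 s, during which the arm holds its last target. There are 200 camera calls.

## Working session

There is one attempt and no reset: what is moved stays moved. The work goes in short steps, Python scripts to look and compute and a shell command to move; the robot and the scene stay as the last step left them, time stands still between calls to the robot, and variables do not carry over. Pictures are saved under pics/ and viewed, at most 10 in all, crops included, and the job is handed in when it is done.

```bash
ls; mkdir -p pics
python3 - <<'E'
from plant import *
import cv2,numpy as np
for n in("scene","side"):
    f,d=grab_frame(n); np.savez(f"pics/{n}0.npz",f=f,d=d); cv2.imwrite(f"pics/{n}0.png",f)
    c=get_calibration(n); R=cv2.Rodrigues(np.array(c["rvec"]))[0]; print(n,c["mtx"],-R.T@np.array(c["tvec"]).ravel(),R[2])
s=get_state();print(s["position"],s["orientation"],s["width"],pinch_z if not callable(pinch_z) else pinch_z()); print(get_calibration("wrist"))
E
```

```text
pics
scene [[523.39539423   0.         274.39715272]
 [  0.         523.39539423 212.92873653]
 [  0.           0.           1.        ]] [ 0.81579758 -0.61465016  1.47005423] [-0.18506365  0.4374644  -0.87998656]
side [[407.45304266   0.         272.06619186]
 [  0.         407.45304266 213.31505723]
 [  0.           0.           1.        ]] [1.14827737 0.10259138 1.19830877] [-0.49759451 -0.01683873 -0.86724631]
[ 0.14732511 -0.63246307  0.19129703] [-8.29580370e-04  9.93461917e-01  1.14160944e-01 -9.76692656e-05] 0.08552068234158598 0.0187
{'mtx': array([[301.65861742,   0.        , 282.20272714],
       [  0.        , 301.65861742, 208.29648798],
       [  0.        ,   0.        ,   1.        ]]), 'mount': array([[-4.75096915e-04, -9.58352671e-01, -2.85586995e-01,
         7.09039025e-02],
       [ 9.99999818e-01, -5.61210161e-04,  2.19689375e-04,
        -3.97727840e-04],
       [-3.70814223e-04, -2.85586839e-01,  9.58352764e-01,
        -1.81618205e-01],
       [ 0.00000000e+00,  0.00000000e+00,  0.00000000e+00,
         1.00000000e+00]])}
```

View pics/scene0.png

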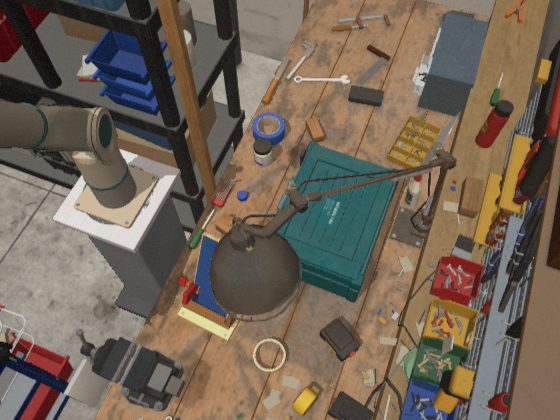

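View pics/side0.png

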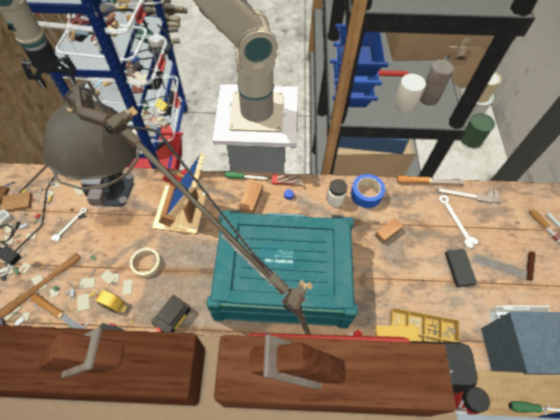

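The scene view shows the cradle at (210,300), partly under the lamp, the teal case at (340,220) and a block at (316,128). The side view shows the cradle at (180,205), blocks at (250,195) and (389,232), and the case at (285,265). Next I turn these into positions.

```bash
cat > h.py <<'E'
import numpy as np,cv2
from plant import *
def cloud(d,c,T=None):
    K=c["mtx"]; v,u=np.indices(d.shape)
    P=np.stack([(u-K[0,2])/K[0,0]*d,(v-K[1,2])/K[1,1]*d,d],-1)
    if "rvec" in c:
        R=cv2.Rodrigues(np.array(c["rvec"]))[0]; return (P-np.array(c["tvec"]).ravel())@R
    M=T@c["mount"]; return P@M[:3,:3].T+M[:3,3]
def tool(s):
    from scipy.spatial.transform import Rotation as Ro
    q=s["orientation"];T=np.eye(4);T[:3,:3]=Ro.from_quat([q[1],q[2],q[3],q[0]]).as_matrix();T[:3,3]=s["position"];return T
def blobs(mask,P,minpx=25):
    n,l,st,ce=cv2.connectedComponentsWithStats(mask.astype(np.uint8))
    for i in range(1,n):
        if st[i,4]<minpx: continue
        p=P[(l==i)]; p=p[np.isfinite(p).all(1)]
        r=cv2.minAreaRect(p[:,:2].astype(np.float32)*1000)
        print(st[i],"z",np.percentile(p[:,2],[3,50,97]).round(3),"rect mm",np.round(r[0]),np.round(r[1]),round(r[2],1))
E
python3 - <<'E'
from h import *
for n in("scene","side"):
    z=np.load(f"pics/{n}0.npz");f,d=z["f"],z["d"];P=cloud(d,get_calibration(n))
    hsv=cv2.cvtColor(f,cv2.COLOR_BGR2HSV);H,S,V=cv2.split(hsv)
    ok=(d>0)&(P[...,2]>0.008)&(P[...,2]<0.3)&(P[...,0]>0.2)&(P[...,0]<1.1)
    print(n);
    print("teal");blobs(ok&(H>82)&(H<97)&(S>110),P,300)
    print("teal top");blobs(ok&(abs(P[...,2]-.156)<.008)&(H>78)&(H<100),P,300)
    print("blue");blobs(ok&(H>100)&(H<125)&(S>110),P,40)
    print("red");blobs(ok&((H<6)|(H>174))&(S>150),P,20)
    print("block top");blobs(ok&(P[...,2]>0.025)&(P[...,2]<.055)&(H>5)&(H<25)&(S>60),P,40)
E
```

```text
scene
teal
[ 294  142   71   47 1053] z [0.143 0.153 0.161] rect mm [606. 261.] [211. 152.] 37.4
[300 177  59  17 366] z [0.141 0.148 0.156] rect mm [652. 192.] [182.  38.] 33.7
[ 278  181  116  121 7093] z [0.042 0.149 0.16 ] rect mm [699.  90.] [260. 345.] 0.5
teal top
[ 294  141   96   48 1389] z [0.149 0.156 0.162] rect mm [640. 284.] [287. 159.] 34.9
[ 277  178  117  108 3594] z [0.148 0.154 0.161] rect mm [698.  93.] [265. 352.] 1.0
blue
[253 113  31  31 374] z [0.012 0.046 0.054] rect mm [370. 390.] [126. 107.] 82.2
[238 191   9  10  70] z [0.011 0.019 0.027] rect mm [389. 130.] [26. 28.] 22.9
[ 192  236   34   80 1008] z [0.048 0.127 0.24 ] rect mm [ 458. -198.] [120. 109.] 86.6
[399 379  40  41 728] z [0.227 0.233 0.287] rect mm [1033. -338.] [92. 65.] 89.9
[424 402  13  15 111] z [0.226 0.231 0.242] rect mm [1061. -334.] [27. 30.] 24.8
[438 410   9  10  44] z [0.226 0.231 0.236] rect mm [1090. -334.] [13. 23.] 71.9
red
[476 109  33  39 547] z [0.159 0.235 0.291] rect mm [1041.  493.] [36. 51.] 78.2
[414 175   8   6  32] z [0.139 0.151 0.16 ] rect mm [889. 306.] [19. 12.] 2.
[... 2198 characters left out ...]
.025 0.033 0.041] rect mm [342. 411.] [65. 23.] 75.4
[239 181  24  32 465] z [0.029 0.042 0.046] rect mm [416.   7.] [ 51. 113.] 75.0
[159 184  15  42 131] z [0.028 0.046 0.055] rect mm [ 463. -275.] [158.  44.] 12.0
[186 205  10  17  58] z [0.026 0.039 0.053] rect mm [ 491. -182.] [15. 60.] 70.1
[377 218  26  23 292] z [0.026 0.032 0.037] rect mm [520. 462.] [40. 86.] 39.1
[ 96 291  28  21 162] z [0.027 0.043 0.054] rect mm [ 797. -385.] [71. 40.] 74.2
[ 31 294  15  13  73] z [0.025 0.027 0.03 ] rect mm [ 799. -595.] [53. 18.] 64.8
[392 307  68  35 260] z [0.025 0.029 0.034] rect mm [833. 532.] [191.  80.] 80.6
[173 313  14  17  59] z [0.026 0.033 0.042] rect mm [ 845. -171.] [ 5. 57.] 60.3
```

Run:
```python
from h import *
a=np.load("pics/side0.npz")["f"][140:270,140:420]; b=np.load("pics/scene0.npz")["f"][100:350,160:400]
a=cv2.resize(a,(780,362),interpolation=cv2.INTER_CUBIC)
cv2.imwrite("pics/sidecrop.png",a)
```

```text
(no output)
```

View pics/sidecrop.png

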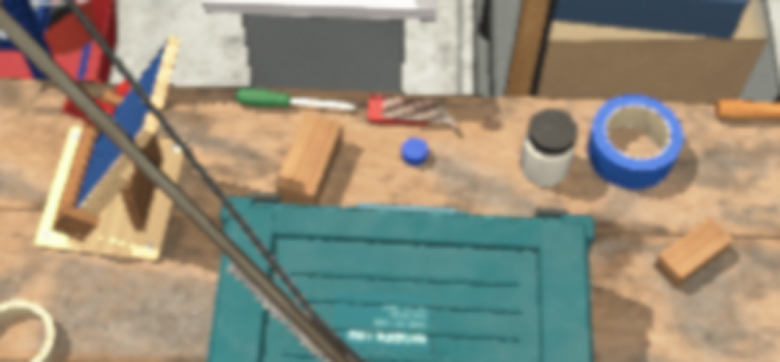

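The crop shows the larger block, left at (312,155) in the crop, just left of the case's near corner. The cradle and panel are at (115,170), with the red lug towards the robot, and the lamp boom passes over them. I'll measure the fits and the lamp boom's height.

```bash
cat >> h.py <<'E'
def plane(p,it=3):
    for _ in range(it):
        c=p.mean(0);n=np.linalg.svd(p-c,full_matrices=False)[2][2];r=(p-c)@n;p=p[abs(r)<max(.003,2*r.std())]
    return c,n*np.sign(-n[1] if abs(n[1])>.3 else n[2]),len(p)
E
python3 - <<'E'
from h import *
for n in("scene","side"):
    z=np.load(f"pics/{n}0.npz");f,d=z["f"],z["d"];P=cloud(d,get_calibration(n))
    H,S,V=cv2.split(cv2.cvtColor(f,cv2.COLOR_BGR2HSV)); X,Y,Z=P[...,0],P[...,1],P[...,2]
    b=(d>0)&(Z>.03)&(Z<.055)&(X>.33)&(X<.5)&(Y>-.06)&(Y<.08)&(H<25)
    r=cv2.minAreaRect((P[b][:,:2]*1000).astype(np.float32));print(n,"block",cv2.boxPoints(r).round().tolist())
    bl=(d>0)&(H>100)&(H<125)&(S>110)&(X>.35)&(X<.56)&(Y<-.1)&(Y>-.3)&(Z>.04)
    c,nn,k=plane(P[bl]);print("panel plane",c.round(4),nn.round(3),k,"lean",np.degrees(np.arcsin(nn[2])),"yaw",np.degrees(np.arctan2(nn[0],-nn[1])))
    e=(d>0)&(abs(Z-.156)<.008)&(X>.5)&(X<.9)&(Y>-.12)&(Y<.35)&(H>78)&(H<100)
    r=cv2.minAreaRect((P[e][:,:2]*1000).astype(np.float32));print("case",r,cv2.boxPoints(r).round().tolist())
    y=P[e];
    for x0 in np.arange(.54,.86,.03):
        q=y[abs(y[:,0]-x0)<.015]
        if len(q)>10: print((round(x0,2),round(np.percentile(q[:,1],1),3)),end=" ")
    print()
    L=(d>0)&(Z>.26)&(X>.4)&(X<1)&(Y>-.45)&(Y<.3)
    for y0 in np.arange(-.4,.25,.04):
        q=P[L&(abs(Y-y0)<.02)]
        if len(q)>3: print("boom y%.2f x %s z %s"%(y0,np.percentile(q[:,0],[2,98]).round(2),np.percentile(q[:,2],[2,98]).round(2)))
E
```

```text
scene block [[352.0, -4.0], [410.0, -23.0], [426.0, 26.0], [368.0, 45.0]]
panel plane [ 0.4349 -0.2043  0.1328] [-0.093 -0.862  0.498] 888 lean 29.8534927421083 yaw -6.155741890203489
case ((689.6787719726562, 119.62541961669922), (284.7518615722656, 403.4351501464844), 0.5059959888458252) [[546.0, 320.0], [549.0, -83.0], [834.0, -81.0], [830.0, 323.0]]
(np.float64(0.54), np.float64(0.064)) (np.float64(0.57), np.float64(-0.014)) (np.float64(0.6), np.float64(-0.028)) (np.float64(0.63), np.float64(-0.048)) (np.float64(0.66), np.float64(-0.065)) (np.float64(0.69), np.float64(-0.068)) (np.float64(0.72), np.float64(-0.068)) (np.float64(0.75), np.float64(-0.069)) (np.float64(0.78), np.float64(-0.068)) (np.float64(0.81), np.float64(-0.075)) (np.float64(0.84), np.float64(-0.079)) 
boom y-0.36 x [0.58 0.69] z [0.51 0.61]
boom y-0.32 x [0.56 0.71] z [0.53 0.64]
boom y-0.28 x [0.56 0.72] z [0.55 0.68]
boom y-0.24 x [0.58 0.71] z [0.55 0.68]
boom y-0.20 x [0.61 0.7 ] z [0.59 0.68]
boom y-0.16 x [0.65 0.71] z [0.64 0.68]
boom y-0.12 x [0.66 0.74] z [0.63 0.65]
boom y-0.08 x [0.69 0.77] z [0.6  0.
[... 916 characters left out ...]
(0.75), np.float64(-0.066)) (np.float64(0.78), np.float64(-0.066)) (np.float64(0.81), np.float64(-0.07)) (np.float64(0.84), np.float64(-0.075)) 
boom y-0.36 x [0.64 0.7 ] z [0.52 0.61]
boom y-0.32 x [0.61 0.72] z [0.53 0.64]
boom y-0.28 x [0.61 0.72] z [0.53 0.68]
boom y-0.24 x [0.58 0.71] z [0.52 0.68]
boom y-0.20 x [0.62 0.7 ] z [0.51 0.68]
boom y-0.16 x [0.66 0.71] z [0.64 0.68]
boom y-0.12 x [0.67 0.74] z [0.63 0.65]
boom y-0.08 x [0.69 0.77] z [0.61 0.63]
boom y-0.04 x [0.73 0.8 ] z [0.58 0.61]
boom y-0.00 x [0.77 0.84] z [0.54 0.59]
boom y0.04 x [0.81 0.87] z [0.52 0.56]
boom y0.08 x [0.85 0.9 ] z [0.5  0.54]
boom y0.12 x [0.89 0.94] z [0.47 0.52]
boom y0.16 x [0.89 0.94] z [0.34 0.51]
```

```bash
python3 -m crank '[[0,0,-3.4,5.8,100],[0,0,-3.4,5.8,100],[0,0,-3.4,5.8,100],[0,0,-3.4,5.8,100],[0,0,-3.4,5.8,100],[0.7,-4,0,0,100],[0.7,-4,0,0,100],[0.7,-4,0,0,100],[0.7,-4,0,0,100],[0.7,-4,0,0,100],[0.7,-4,0,0,100],[0.7,-4,0,0,100]]'; python3 -m crank '[[0.7,-4,0,0,100],[0.7,-4,0,0,100],[0.7,-4,0,0,100],[0.7,-4,0,0,100],[0.7,-4,0,0,100],[0,0,0,0,100]]'
cat >> h.py <<'E'
def wrist(n):
    s=get_state();f,d=grab_frame("wrist");np.savez(f"pics/{n}.npz",f=f,d=d,T=tool(s));cv2.imwrite(f"pics/{n}.png",f)
    P=cloud(d,get_calibration("wrist"),tool(s));print(s["time_s"],s["position"],s["width"]);return f,d,P
E
python3 -c "
from h import *
f,d,P=wrist('w1');print((d>0).mean())"
```

```text
time_s: 1.1
position: [0.2715, -0.375, 0.3619]
orientation: [-0.0, 0.99, -0.138, -0.0]
ft_force: [1.5, 0.7, -0.4]
width: 0.0853
finger_force: 0.0
time_s: 1.6
position: [0.3629, -0.1864, 0.3621]
orientation: [-0.002, 0.991, -0.132, 0.001]
ft_force: [1.0, -0.1, 0.0]
width: 0.0851
finger_force: 0.0
1.6 [ 0.36292084 -0.18641393  0.36214896] 0.08507356225391471
0.9958928571428571
```

View pics/w1.png

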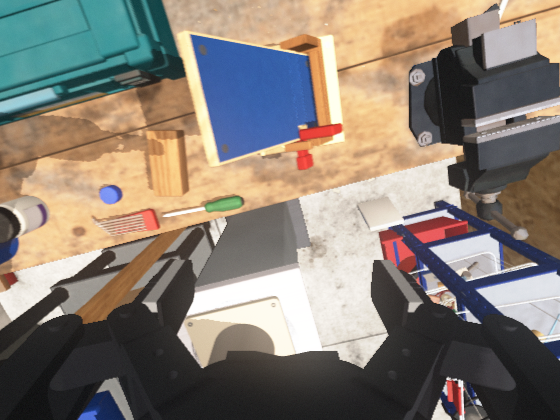

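The wrist view shows the panel at (250,95), the red lug bar at (320,132), the wedge end at (305,158), the block at (167,162) and the teal case at top left. I'll measure from this view.

Run:
```python
from h import *
z=np.load("pics/w1.npz");f,d,T=z["f"],z["d"],z["T"];P=cloud(d,get_calibration("wrist"),T)
H,S,V=cv2.split(cv2.cvtColor(f,cv2.COLOR_BGR2HSV));v,u=np.indices(d.shape);X,Y,Z=P[...,0],P[...,1],P[...,2]
ok=(v<200)&(d>0)
m=ok&(H>100)&(H<125)&(S>150)&(u>180)&(u<330)&(v<170)
c,n,k=plane(P[m]);yaw=np.arctan2(n[0],-n[1]);print("blue",c.round(4),n.round(3),k,np.degrees(np.arcsin(n[2])),"yaw",np.degrees(yaw))
ex=np.array([np.cos(yaw),np.sin(yaw),0]);ez=np.cross(n,ex);ez*=np.sign(ez[2]);q=P[m&(abs((P-c)@n)<.006)]-c
a,b=q@ex,q@ez;print("x range",np.percentile(a,[1,99]),"z range",np.percentile(b,[1,99]))
top=np.percentile(b,99.5);mx=(np.percentile(a[b>0],1)+np.percentile(a[b>0],99))/2
print("width",np.ptp(np.percentile(a[b>0],[1,99])))
foot=c+ex*mx+ez*(top-.25)-n*.006;grip=foot+ez*.225
print("foot",foot.round(4),"grip",grip.round(4)); 
f0=foot.copy();R=np.stack([ex,[-ex[1],ex[0],0],[0,0,1]]) # cradle axes rows
org=foot-np.array([0,0,.032]);print("cradle origin (z should be 0)",org.round(4))
r=ok&((H<5)|(H>174))&(S>150)&(u>285)&(u<350)&(v>115)
L=(P[r]-foot)@np.stack([ex,n,ez]).T  # x, out, up
lug=L[(L[:,1]>.02)&(L[:,1]<.075)]
print("lug x",np.percentile(lug[:,0],[2,50,98]).round(4),"out",np.percentile(lug[:,1],[2,98]).round(4),"up",np.percentile(lug[:,2],[2,98]).round(4))
print("red all x",np.percentile(L[:,0],[1,99]).round(4))
print("bench z",np.median(Z[ok&(Z<.02)&(Z>-.02)]))
b=ok&(Z>.036)&(Z<.05)&(X>.33)&(X<.5)&(Y>-.06)&(Y<.08)&(H<25)
rr=cv2.minAreaRect((P[b][:,:2]*1000).astype(np.float32));print("block",rr,cv2.boxPoints(rr).round().tolist(),np.median(Z[b]))
np.save("pan.npy",np.stack([foot,ex,n,ez]))
```

```text
blue [ 0.4709 -0.1887  0.1649] [-0.079 -0.862  0.501] 8851 30.060936493999552 yaw -5.233608864186702
x range [-0.05873471  0.04486311] z range [-0.13417914  0.09225613]
width 0.09882062421642293
foot [ 0.4599 -0.2615  0.0259] grip [ 0.4702 -0.1493  0.2207]
cradle origin (z should be 0) [ 0.4599 -0.2615 -0.0061]
lug x [-0.0655 -0.0588 -0.0527] out [0.0211 0.0596] up [0.0551 0.0865]
red all x [-0.1092 -0.0527]
bench z -8.226923299731181e-05
block ((413.50885009765625, 4.804405212402344), (50.35929870605469, 108.97738647460938), 74.87194061279297) [[354.0, -5.0], [460.0, -34.0], [473.0, 15.0], [367.0, 43.0]] 0.04169564397992359
```

```bash
python3 - <<'E'
from h import *
z=np.load("pics/w1.npz");f,d,T=z["f"],z["d"],z["T"];P=cloud(d,get_calibration("wrist"),T)
v,u=np.indices(d.shape);foot,ex,n,ez=np.load("pan.npy")
L=(P-foot)@np.stack([ex,n,ez]).T
m=(v<200)&(abs(L[...,1]-.006)<.003)&(abs(L[...,0])<.1)&(L[...,2]>.1)&(L[...,2]<.3)
a=L[m];s=a[(a[:,2]>.17)&(a[:,2]<.23)]
print("x hist",np.histogram(s[:,0],np.arange(-.08,.081,.004)));t=a[abs(a[:,0])<.035];print("z",np.histogram(t[:,2],np.arange(.2,.29,.004)))
E
python3 - <<'E'
import cv2
f=cv2.imread("pics/w1.png")[15:185,130:370];cv2.imwrite("pics/w1c.png",cv2.resize(f,(720,510),interpolation=cv2.INTER_CUBIC))
E
```

```text
x hist (array([  0,   0,   0,  60, 119, 121, 120, 122, 124, 124, 124, 128, 128,
       128, 133, 130, 134, 135, 138, 137, 135, 133, 149, 149, 143, 155,
       146, 150, 156, 153, 157, 157, 155,  42,   0,   0,   0,   0,   0,
         0]), array([-8.0000000e-02, -7.6000000e-02, -7.2000000e-02, -6.8000000e-02,
       -6.4000000e-02, -6.0000000e-02, -5.6000000e-02, -5.2000000e-02,
       -4.8000000e-02, -4.4000000e-02, -4.0000000e-02, -3.6000000e-02,
       -3.2000000e-02, -2.8000000e-02, -2.4000000e-02, -2.0000000e-02,
       -1.6000000e-02, -1.2000000e-02, -8.0000000e-03, -4.0000000e-03,
        6.9388939e-17,  4.0000000e-03,  8.0000000e-03,  1.2000000e-02,
        1.6000000e-02,  2.0000000e-02,  2.4000000e-02,  2.8000000e-02,
        3.2000000e-02,  3.6000000e-02,  4.0000000e-02,  4.4000000e-02,
        4.8000000e-02,  5.2000000e-02,  5.6000000e-02,  6.0000000e-02,
        6.4000000e-02,  6.8000000e-02,  7.2000000e-02,  7.6000000e-02,
        8.0000000e-02]))
z (array([154, 164, 174, 181, 193, 190, 187, 205, 212, 217, 225, 232, 247,
       290, 227,   0,   0,   0,   0,   0,   0,   0]), array([0.2  , 0.204, 0.208, 0.212, 0.216, 0.22 , 0.224, 0.228, 0.232,
       0.236, 0.24 , 0.244, 0.248, 0.252, 0.256, 0.26 , 0.264, 0.268,
       0.272, 0.276, 0.28 , 0.284, 0.288]))
```

View pics/w1c.png

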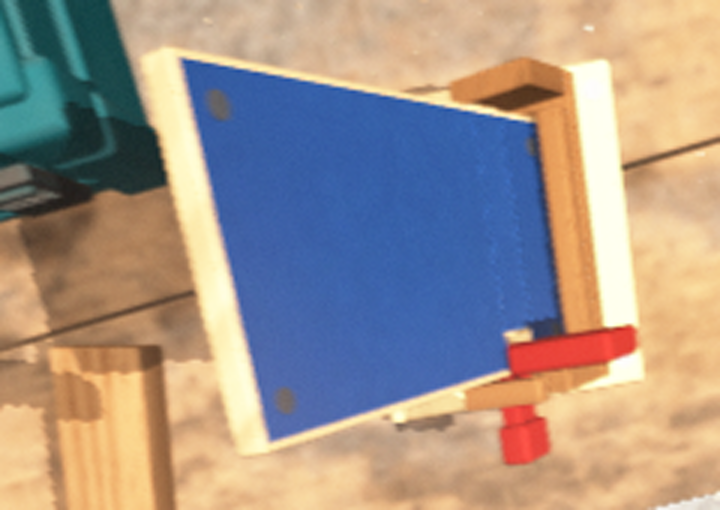

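The larger block and the lug are now fixed: lug at about (0.408, -0.255, 0.101) and cradle yaw about -5.2°. I'll move over the block.

```bash
cat >> h.py <<'E'
def go(tx,ty,tz,yaw=None):
    s=get_state();T=tool(s);y0=np.degrees(np.arctan2(T[1,0],T[0,0]));print("pos",np.round(s["position"],4),"yaw",round(y0,2),"w",round(s["width"],4))
    e=T[:3,:3].T@(np.array([tx,ty,tz])-s["position"]);print("shift cm (cur axes)",(e*100).round(2),"tilt",T[:3,2].round(4))
    if yaw is not None:
        c,sn=np.cos(np.radians(yaw)),np.sin(np.radians(yaw));D=np.array([tx,ty,tz])-s["position"]
        print("turn",round(y0-yaw,2),"shift after turn",np.round([100*(c*D[0]+sn*D[1]),100*(sn*D[0]-c*D[1]),-100*D[2]],2))
E
python3 -c "
from h import *
go(.415,.005,.10,-15.5)"
```

```text
pos [ 0.3612 -0.1905  0.3621] yaw -15.38 w 0.0854
shift cm (cur axes) [  0.   -20.24  26.23] tilt [ 4.0e-04  1.3e-03 -1.0e+00]
turn 0.12 shift after turn [ -0.04 -20.27  26.21]
```

```bash
python3 -m crank '[[0,-3.4,0,0,100],[0,-3.4,0,0,100],[0,-3.4,0,0,100],[0,-3.4,0,0,100],[0,-3.4,0,0,100],[0,-3.3,3,0,100],[0,0,3.9,0,100],[0,0,3.9,0,100],[0,0,3.9,0,100],[0,0,3.9,0,100],[0,0,3.9,0,100],[0,0,3.7,0,100]]';python3 -m crank '[[0,0,0,0,100],[0,0,0,0,100],[0,0,0,0,100]]'
python3 - <<'E'
from h import *
f,d,P=wrist('w2');H,S,V=cv2.split(cv2.cvtColor(f,cv2.COLOR_BGR2HSV));X,Y,Z=P[...,0],P[...,1],P[...,2]
b=(d>0)&(Z>.034)&(Z<.05)&(X>.33)&(X<.5)&(Y>-.06)&(Y<.08)&(H<25)&(S>60)
rr=cv2.minAreaRect((P[b][:,:2]*1000).astype(np.float32));print("block",rr,cv2.boxPoints(rr).round().tolist(),np.median(Z[b]))
go(.415,.005,.010)
E
```

```text
time_s: 2.65
position: [0.4144, -0.0025, 0.1004]
orientation: [0.0, 0.99, -0.139, 0.0]
ft_force: [0.9, -1.1, -0.5]
width: 0.0855
finger_force: 0.0
time_s: 2.9
position: [0.4158, -0.0017, 0.1034]
orientation: [0.0, 0.99, -0.139, 0.001]
ft_force: [1.2, -0.4, 0.7]
width: 0.0851
finger_force: 0.0
2.9 [ 0.41580092 -0.00173283  0.10339008] 0.085141273752961
block ((413.67840576171875, 5.8625946044921875), (50.15473175048828, 109.68521118164062), 74.65170288085938) [[354.0, -4.0], [460.0, -33.0], [473.0, 16.0], [367.0, 45.0]] 0.04180077900700806
pos [ 0.4165 -0.0016  0.1041] yaw -15.93 w 0.0855
shift cm (cur axes) [-0.36 -0.58  9.41] tilt [ 4.e-03 -2.e-04 -1.e+00]
```

```bash
python3 -m crank '[[-0.3,-0.7,3,-0.5,100],[0,0,3,0,100],[0,0,2.2,0,100],[0,0,1,0,100],[0,0,0,0,100],[0,0,0,0,30],[0,0,0,0,30],[0,0,0,0,0],[0,0,0,0,0],[0,0,0,0,0],[0,0,0,0,0],[0,0,0,0,0]]'; python3 -m crank '[[0,0,-2,0,0],[0,0,-4,0,0],[0,0,-4,0,0],[0,0,-4,0,0],[0,0,-4,0,0],[0,0,0,0,0],[0,0,0,0,0]]'
python3 - <<'E'
from h import *
f,d,P=wrist('w3');T=tool(get_state());print(T[:3,3])
L=(P-T[:3,3])@T[:3,:3]
H,S,V=cv2.split(cv2.cvtColor(f,cv2.COLOR_BGR2HSV))
b=(d>0)&(abs(L[...,2]+.03)<.012)&(abs(L[...,0])<.09)&(abs(L[...,1])<.04)&(H<25)&(S>60)
q=L[b];rr=cv2.minAreaRect((q[:,:2]*1000).astype(np.float32));print("block in tool",rr,np.percentile(q[:,2],[5,50,95]),np.percentile(q[:,0],[.5,99.5]))
E
```

```text
time_s: 3.95
position: [0.4133, 0.006, 0.0127]
orientation: [0.001, 0.991, -0.134, -0.0]
ft_force: [0.8, 0.8, 0.3]
width: 0.0006
finger_force: 0.0
time_s: 4.53
position: [0.415, 0.0059, 0.1944]
orientation: [0.0, 0.991, -0.134, 0.002]
ft_force: [-0.1, -0.3, -0.5]
width: 0.0001
finger_force: 0.0
4.5333 [0.41498817 0.00593045 0.19442037] 9.999588842621399e-05
[0.41351559 0.00572015 0.19289397]Traceback (most recent call last):
  File "<stdin>", line 6, in <module>
    return _quantile_unchecked(
        a, q, axis, out, overwrite_input, method, keepdims, weights)
    return _ureduce(a,
                    func=_quantile_ureduce_func,
    ...<5 lines>...
                    overwrite_input=overwrite_input,
                    method=method)
    r = func(a, **kwargs)
    result = _quantile(arr,
                       quantiles=q,
    ...<2 lines>...
                       out=out,
                       weights=wgt)
    slices_having_nans = np.isnan(arr[-1, ...])
                                  ~~~^^^^^^^^^
IndexError: index -1 is out of bounds for axis 0 with size 0
```

View pics/w3.png

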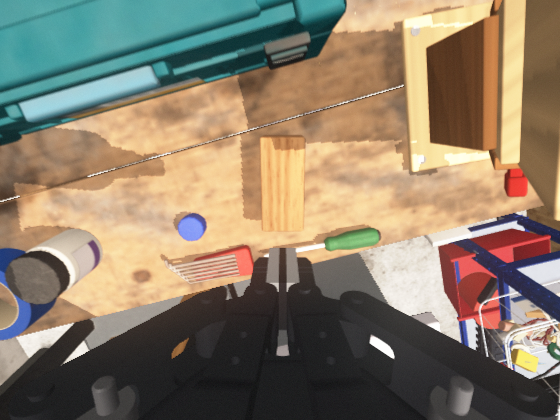

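The gripper closed on nothing. The block is still on the bench at (282,185), and the closed fingertips are at (282,250). I'll measure where the block is now.

Run:
```python
from h import *
z=np.load("pics/w3.npz")
S_=grab_frame("side")
for n,f,d,P in(("wrist",z["f"],z["d"],cloud(z["d"],get_calibration("wrist"),z["T"])),("side",*S_,cloud(S_[1],get_calibration("side")))):
    H,S,V=cv2.split(cv2.cvtColor(f,cv2.COLOR_BGR2HSV));X,Y,Z=P[...,0],P[...,1],P[...,2]
    b=(d>0)&(Z>.034)&(Z<.05)&(X>.33)&(X<.56)&(Y>-.08)&(Y<.08)&(H<25)&(S>60)
    rr=cv2.minAreaRect((P[b][:,:2]*1000).astype(np.float32));print(n,"block",rr,cv2.boxPoints(rr).round().tolist(),np.median(Z[b]))
f=S_[0];cv2.imwrite("pics/s3.png",cv2.resize(f[60:260,100:400],(780,520)))
print(get_state())
```

```text
wrist block ((448.55682373046875, 6.681007385253906), (151.1584014892578, 185.90103149414062), 88.50114440917969) [[354.0, -66.0], [539.0, -71.0], [543.0, 80.0], [358.0, 85.0]] 0.04183451687155837
side block ((417.9750671386719, 6.2447052001953125), (51.39751434326172, 113.5823745727539), 75.00226593017578) [[356.0, -4.0], [466.0, -33.0], [479.0, 16.0], [370.0, 46.0]] 0.0421926936617973
{'time_s': 4.6333, 'joint_positions': array([ 0.39378121,  0.34528784, -0.62094649,  2.12235042,  0.29129531,
        0.75901396, -2.25317059]), 'qd': array([-0.01254686,  0.02632953,  0.00909812,  0.01259066,  0.00119695,
       -0.00124239,  0.0003324 ]), 'tau': array([ 1.72200948e-01, -3.41714895e+01, -3.80700409e+00, -1.57410246e+01,
       -4.55848625e-03, -2.58354808e-02,  7.42022210e-03]), 'position': array([0.41267333, 0.00568069, 0.1919958 ]), 'orientation': array([ 8.18727636e-04,  9.90971901e-01, -1.34061563e-01, -1.23242170e-03]), 'ft_force': array([-0.18509281,  0.33048936, -1.02782952]), 'moment': array([-0.00359749,  0.02178681,  0.00196048]), 'finger_force': 0.0, 'width': 7.682678969332892e-05}
```

View pics/s3.png

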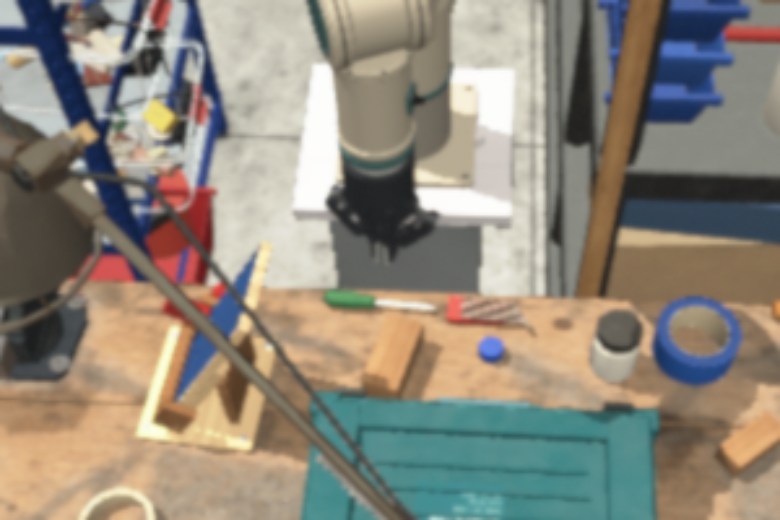

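Run:
```python
from h import *
f,d=grab_frame("side");P=cloud(d,get_calibration("side"))
for v in range(140,172,3): print(v,[tuple(P[v,u].round(3)) for u in (240,244,248)])
g=(d>0)&(P[...,0]>.2)&(P[...,0]<.6)&(abs(P[...,1])<.1)&(P[...,2]>.1)&(P[...,2]<.32)&(cv2.cvtColor(f,cv2.COLOR_BGR2GRAY)<90)
q=P[g]
for z in np.arange(.1,.32,.02):
    k=q[abs(q[:,2]-z)<.01]
    if len(k): print(round(z,2),len(k),k.mean(0).round(3),k.min(0).round(3))
z=np.load("pics/w3.npz");w=z["d"];Pw=cloud(w,get_calibration("wrist"),z["T"]);
for v in (235,245,250,255,262): print(v,[ (tuple(Pw[v,u].round(3)),w[v,u].round(3)) for u in (278,282,286)])
```

```text
140 [(np.float64(0.429), np.float64(-0.01), np.float64(0.337)), (np.float64(0.45), np.float64(0.004), np.float64(0.363)), (np.float64(0.449), np.float64(0.014), np.float64(0.363))]
143 [(np.float64(0.427), np.float64(-0.011), np.float64(0.323)), (np.float64(0.423), np.float64(-0.001), np.float64(0.319)), (np.float64(0.435), np.float64(0.012), np.float64(0.334))]
146 [(np.float64(0.427), np.float64(-0.012), np.float64(0.31)), (np.float64(0.419), np.float64(-0.002), np.float64(0.301)), (np.float64(0.431), np.float64(0.011), np.float64(0.316))]
149 [(np.float64(0.415), np.float64(-0.015), np.float64(0.282)), (np.float64(0.427), np.float64(-0.002), np.float64(0.297)), (np.float64(0.434), np.float64(0.01), np.float64(0.306))]
152 [(np.float64(0.109), np.float64(-0.066), np.float64(-0.12)), (np.float64(0.422), np.float64(-0.003), np.float64(0.278)), (np.float64(0.424), np.float64(0.008), np.float64(0.281))]
155 [(np.float64(0.116), np.float64(-0.066), np.float64(-0.131)), (np.float64(0.421), np.float64(-0.004), np.float64(0.262)), (np.float64(0.425), np.float64(0.008), np.float64(0.268))]

[... 1803 characters left out ...]
t64(0.005), np.float64(0.241)), np.float32(0.147)), ((np.float64(0.424), np.float64(0.003), np.float64(0.241)), np.float32(0.147)), ((np.float64(0.423), np.float64(0.001), np.float64(0.24)), np.float32(0.148))]
255 [((np.float64(0.424), np.float64(0.005), np.float64(0.246)), np.float32(0.142)), ((np.float64(0.424), np.float64(0.003), np.float64(0.246)), np.float32(0.142)), ((np.float64(0.423), np.float64(0.001), np.float64(0.246)), np.float32(0.142))]
262 [((np.float64(0.424), np.float64(0.005), np.float64(0.253)), np.float32(0.136)), ((np.float64(0.424), np.float64(0.003), np.float64(0.253)), np.float32(0.135)), ((np.float64(0.423), np.float64(0.001), np.float64(0.254)), np.float32(0.135))]
```

The depth from both cameras shows the real fingertips about 45 mm short of the reported TCP: tips at z 0.238 when 0.193 was reported. The lateral position agrees. I'll use tip z = reported z + 0.045 and redo the grasp.

```bash
python3 -m crank '[[0.2,0,0,0,100],[0,0,0,0,100],[0,0,2,0,100],[0,0,3.5,0,100],[0,0,3.5,0,100],[0,0,3.5,0,100],[0,0,3.5,0,100],[0,0,2.5,0,100],[0,0,2,0,100],[0,0,1,0,100],[0,0,0,0,100]]'; python3 -m crank '[[0,0,0.7,0,100],[0,0,0.4,0,100],[0,0,0,0,100],[0,0,0,0,30],[0,0,0,0,0],[0,0,0,0,0],[0,0,0,0,0],[0,0,0,0,0],[0,0,0,0,0],[0,0,0,0,0]]'
```

```text
time_s: 5.6
position: [0.4131, 0.0051, -0.0196]
orientation: [0.002, 0.991, -0.13, -0.004]
ft_force: [-0.4, 0.0, -0.1]
width: 0.0853
finger_force: 0.0
time_s: 6.43
position: [0.4182, 0.0042, -0.024]
orientation: [0.002, 0.991, -0.134, -0.004]
ft_force: [-0.3, 0.8, 5.2]
width: 0.0491
finger_force: 62.4
```

```bash
python3 -m crank '[[0,0,-1,0,0],[0,0,-3,0,0],[0,0,-4,0,0],[0,0,-4,0,0],[0,0,-4,0,0],[0,0,-4,0,0],[0,0,-4,0,0],[0,0,-2,0,0],[0,0,0,0,0],[0,0,0,0,0],[0,0,0,0,0]]'
cat >> h.py <<'E'
def held(n):
    f,d,P=wrist(n);T=np.load(f"pics/{n}.npz")["T"];L=(P-T[:3,3])@T[:3,:3]
    H,S,V=cv2.split(cv2.cvtColor(f,cv2.COLOR_BGR2HSV))
    b=(d>0)&(L[...,2]<-.03)&(L[...,2]>-.12)&(abs(L[...,0])<.09)&(abs(L[...,1])<.035)&(H<25)&(S>50)
    q=L[b];print(len(q));return q
E
python3 - <<'E'
from h import *
q=held("w4")
print("x",np.percentile(q[:,0],[.5,50,99.5]),"y",np.percentile(q[:,1],[.5,99.5]),"z",np.percentile(q[:,2],[2,50,98]))
t=q[(q[:,0]>.03)];print("front top z by x",[(round(x,3),np.median(t[abs(t[:,0]-x)<.004][:,2]).round(4)) for x in (.034,.04,.046,.05)])
foot,ex,n,ez=np.load("pan.npy");foot=foot-.0065*ex+.008*ez;lug=foot-.046*ex+.036*n+.058*ez;print("lug",lug)
go(.46,-.278,.12,-5.2)
E
```

```text
time_s: 7.35
position: [0.4187, 0.004, 0.2342]
orientation: [0.002, 0.991, -0.134, -0.005]
ft_force: [-0.1, -0.5, -2.0]
width: 0.0491
finger_force: 63.1
7.35 [0.4186877  0.00398265 0.23422702] 0.04908178348408217
28368
x [-0.03319462  0.01092303  0.04987166] y [-0.03385357  0.03057373] z [-0.11870786 -0.06596093 -0.04755494]
front top z by x [(0.034, np.float64(-0.0659)), (0.04, np.float64(-0.066)), (0.046, np.float64(-0.0651)), (0.05, np.float64(-0.0629))]
lug [ 0.4077889  -0.25483143  0.10109608]
pos [0.4185 0.0042 0.2339] yaw -15.34 w 0.0486
shift cm (cur axes) [11.59 26.05 11.41] tilt [-0.0119 -0.0025 -0.9999]
turn -10.14 shift after turn [ 6.69 27.73 11.39]
```

Run:
```python
from h import *
for n in("scene","side"):
    f,d=grab_frame(n);P=cloud(d,get_calibration(n))
    T=tool(get_state())[:3,3]
    m=(d>0)&(P[...,2]>T[2]+.05)
    for x in np.arange(.2,.56,.04):
        k=P[m&(abs(P[...,0]-x)<.02)&(abs(P[...,1]-T[1])<.15)]
        if len(k)>5: print(n,round(x,2),"y",np.percentile(k[:,1],[1,99]).round(2),"z above TCP",(np.percentile(k[:,2],[1,99])-T[2]).round(3))
```

```text
scene 0.2 y [-0.14 -0.07] z above TCP [0.538 0.661]
scene 0.24 y [-0.14 -0.06] z above TCP [0.524 0.624]
scene 0.28 y [-0.13 -0.05] z above TCP [0.495 0.585]
scene 0.32 y [-0.11 -0.02] z above TCP [0.46  0.548]
scene 0.36 y [-0.08  0.02] z above TCP [0.066 0.513]
scene 0.4 y [-0.06  0.04] z above TCP [0.064 0.478]
scene 0.44 y [-0.04  0.06] z above TCP [0.061 0.449]
scene 0.48 y [-0.03  0.01] z above TCP [0.052 0.426]
side 0.36 y [-0.07  0.04] z above TCP [0.064 0.47 ]
side 0.4 y [-0.06  0.04] z above TCP [0.064 0.475]
side 0.44 y [-0.04  0.06] z above TCP [0.063 0.449]
side 0.48 y [-0.03  0.02] z above TCP [0.053 0.427]
```

```bash
python3 -m crank '[[0,0,-1.2,-3.4,0],[0,0,-1.2,-3.4,0],[0,0,-1.2,-3.4,0],[0.35,3.8,0,0,0],[0.35,3.8,0,0,0],[0.35,3.8,0,0,0],[0.35,3.8,0,0,0],[0.35,3.8,0,0,0],[0.35,3.8,0,0,0],[0.35,3.8,0,0,0],[0.35,3.8,0,0,0],[0.35,3.8,0,0,0]]'; python3 -m crank '[[0,0,0,0,0],[0,0,0,0,0]]'
python3 - <<'E'
from h import *
f,d,P=wrist("w5");v,u=np.indices(d.shape);go(.42,-.345,.068,-5.2)
H,S,V=cv2.split(cv2.cvtColor(f,cv2.COLOR_BGR2HSV))
m=(d>0)&(P[...,2]>.03)&(P[...,1]<-.36)&(P[...,0]>.3)&(P[...,0]<.62)&(v<230)
k=P[m];print("things at y<-.36:",len(k),np.percentile(k[:,1],[95,99,100]) if len(k) else 0)
foot,ex,n,ez=np.load("pan.npy");L=(P-foot)@np.stack([ex,n,ez]).T+np.array([.0065,0,-.008])
r=(d>0)&((H<5)|(H>174))&(S>150)&(abs(L[...,0])<.12)&(L[...,1]>-.05)&(L[...,1]<.08)&(L[...,2]>.02)&(L[...,2]<.1)
q=L[r&(L[...,1]>.02)];print(len(q),"lug x",np.percentile(q[:,0],[2,98]) if len(q) else 0,"out",np.percentile(q[:,1],[2,98]) if len(q) else 0,"up",np.percentile(q[:,2],[2,98]) if len(q) else 0)
E
```

```text
time_s: 8.5
position: [0.4202, -0.3402, 0.2705]
orientation: [0.0, 0.999, -0.045, -0.005]
ft_force: [0.4, 0.9, -1.3]
width: 0.0493
finger_force: 62.9
time_s: 8.67
position: [0.4199, -0.3405, 0.2697]
orientation: [-0.0, 0.999, -0.047, -0.006]
ft_force: [-0.5, 0.4, -1.7]
width: 0.0487
finger_force: 63.1
8.6667 [ 0.41987431 -0.34054394  0.26971683] 0.048728161867278096
pos [ 0.4205 -0.3384  0.2703] yaw -5.2 w 0.0488
shift cm (cur axes) [ 0.22  0.67 20.23] tilt [-0.0105  0.0011 -0.9999]
turn 0.0 shift after turn [1.000e-02 6.700e-01 2.023e+01]
things at y<-.36: 13517 [-0.36402264 -0.36081101 -0.36000227]
509 lug x [-0.05833581 -0.0456206 ] out [0.02089961 0.059442  ] up [0.04631446 0.0781233 ]
```

```bash
python3 - <<'E'
from h import *
z=np.load("pics/w1.npz");P=cloud(z["d"],get_calibration("wrist"),z["T"]);v,u=np.indices(P.shape[:2])
k=P[(v<200)&(P[...,2]>.03)&(P[...,1]<-.33)&(P[...,0]>.33)&(P[...,0]<.6)]
for x in np.arange(.34,.6,.04):
    q=k[abs(k[:,0]-x)<.02]
    if len(q): print(round(x,2),"ymax",np.percentile(q[:,1],99).round(3),"zmax",q[:,2].max().round(3))
E
python3 -m crank '[[0,0,3,0,0],[0,0,4,0,0],[0,0,4,0,0],[0,0,3.5,0,0],[0,0,3,0,0],[0,0,1,0,0],[0,0,0,0,0]]'
```

```text
0.34 ymax -0.433 zmax 0.157
0.38 ymax -0.433 zmax 0.157
0.42 ymax -0.435 zmax 0.156
0.46 ymax -0.441 zmax 0.151
0.5 ymax -0.464 zmax 0.105
time_s: 9.3
position: [0.4181, -0.3365, 0.0848]
orientation: [-0.001, 0.999, -0.043, -0.007]
ft_force: [0.0, 0.3, -1.5]
width: 0.049
finger_force: 62.9
```

```bash
python3 -m crank '[[2.5,0,0.8,0,0],[2.5,0,0.8,0,0],[0,-2,0,0,0],[0,-2,0,0,0],[0,-1,0,0,0],[0,-1,0,0,0],[0,0,0,0,0],[0,0,0,0,0]]'
python3 - <<'E'
from h import *
go(.4736,-.281,.068,-5.2)
q=held("w6");z=np.load("pics/w6.npz");f,d=z["f"],z["d"];P=cloud(d,get_calibration("wrist"),z["T"])
t=q[(q[:,0]>.02)&(abs(q[:,2]+.066)<.006)];print("front end x",np.percentile(t[:,0],99.5),"y",np.percentile(t[:,1],[1,99]))
E
```

```text
time_s: 9.97
position: [0.475, -0.2844, 0.0714]
orientation: [0.002, 0.999, -0.045, -0.004]
ft_force: [0.5, -0.6, -1.8]
width: 0.0492
finger_force: 63.0
pos [ 0.475  -0.2844  0.0714] yaw -5.1 w 0.0492
shift cm (cur axes) [-0.16 -0.33  0.34] tilt [-0.0078 -0.0037 -1.    ]
turn 0.1 shift after turn [-0.17 -0.33  0.34]
9.9667 [ 0.47496863 -0.2844216   0.07140055] 0.04918495480203009
27721
front end x 0.049632205894276964 y [-0.02362327  0.02435235]
```

View pics/w6.png

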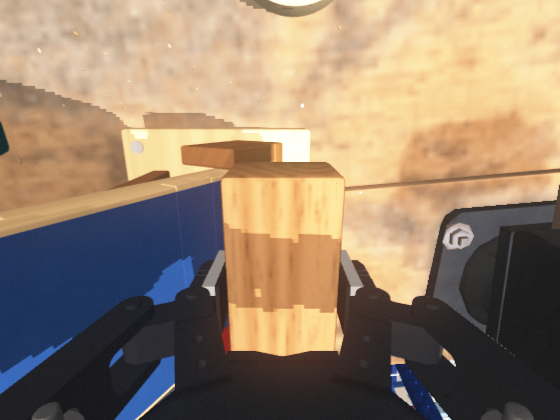

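The view shows the held block at (283,260), just clear of the blue panel, with the red lug visible behind it at (226,340). I'll push now.

```bash
python3 -m crank '[[0,-0.3,0.3,0,0],[-0.4,0,0,0,0],[-0.4,0,0,0,0],[-0.4,0,0,0,0],[-0.4,0,0,0,0],[-0.4,0,0,0,0],[0,0,0,0,0]]'; python3 -m crank '[[-0.4,0,0,0,0],[-0.4,0,0,0,0],[-0.4,0,0,0,0],[-0.4,0,0,0,0],[-0.4,0,0,0,0],[0,0,0,0,0],[0,0,0,0,0]]'
python3 - <<'E'
from h import *
go(.4736,-.281,.068,-5.2)
f,d,P=wrist("w7")
H,S,V=cv2.split(cv2.cvtColor(f,cv2.COLOR_BGR2HSV));foot,ex,n,ez=np.load("pan.npy");
f2,d2=grab_frame("scene");P2=cloud(d2,get_calibration("scene"))
for f,d,P in((f,d,P),(f2,d2,P2)):
    H,S,V=cv2.split(cv2.cvtColor(f,cv2.COLOR_BGR2HSV))
    L=(P-foot)@np.stack([ex,n,ez]).T+np.array([.0065,0,-.008])
    r=(d>0)&((H<6)|(H>174))&(S>150)&(L[...,0]>-.17)&(L[...,0]<0)&(L[...,1]>-.05)&(L[...,1]<.08)&(L[...,2]>.02)&(L[...,2]<.1)
    q=L[r];print(len(q),"red x",np.percentile(q[:,0],[2,50,98]) if len(q) else 0)
E
```

```text
time_s: 10.6
position: [0.4544, -0.2793, 0.0677]
orientation: [0.001, 0.999, -0.045, -0.004]
ft_force: [3.1, -0.4, -2.3]
width: 0.0486
finger_force: 62.9
time_s: 11.18
position: [0.4334, -0.2772, 0.0676]
orientation: [0.001, 0.999, -0.045, -0.006]
ft_force: [0.4, -1.0, -0.7]
width: 0.0491
finger_force: 63.0
pos [ 0.4334 -0.2772  0.0676] yaw -5.15 w 0.0491
shift cm (cur axes) [ 4.03  0.02 -0.08] tilt [-0.0112 -0.002  -0.9999]
turn 0.05 shift after turn [ 4.04  0.02 -0.04]
11.1833 [ 0.43342502 -0.27719163  0.06763702] 0.049103635687717216
171 red x [-0.07927838 -0.07826244 -0.03050038]
6 red x [-0.09096235 -0.0901374  -0.07762288]
```

The wedge is out about 31–32 mm. I'll back off and return the block to the open bench where it was.

```bash
python3 -m crank '[[1,0,0,0,0],[1,0.5,0,0,0],[0,3,0,0,0],[0,3,0,0,0],[-1,0,-2,0,0],[-1,0,-4,0,0],[0,0,-4,0,0],[0,0,-4,0,0],[0,0,-4,0,0],[0,0,-2.5,0,0],[0,-1,0,0,0],[-0.3,-3.8,0,0,0]]'; python3 -m crank '[[-0.3,-3.8,0,-3.4,0],[-0.3,-3.8,0,-3.4,0],[-0.3,-3.8,0,3.4,0],[-0.3,-3.8,0,3.4,0],[-0.3,-3.8,0,3.4,0],[-0.3,-3.8,0,3.4,0],[-0.3,-3.8,0,3.4,0],[0,-2,0,0,0],[0,0,0,0,0]]'
python3 - <<'E'
from h import *
go(.4185,.004,-.02,-15.3)
f,d,P=wrist("w8");foot,ex,n,ez=np.load("pan.npy")
f2,d2=grab_frame("scene");P2=cloud(d2,get_calibration("scene"))
f3,d3=grab_frame("side");P3=cloud(d3,get_calibration("side"))
for f,d,P in((f,d,P),(f2,d2,P2),(f3,d3,P3)):
    H,S,V=cv2.split(cv2.cvtColor(f,cv2.COLOR_BGR2HSV))
    L=(P-foot)@np.stack([ex,n,ez]).T+np.array([.0065,0,-.008])
    r=(d>0)&((H<6)|(H>174))&(S>150)&(L[...,0]>-.17)&(L[...,0]<0)&(L[...,1]>-.05)&(L[...,1]<.08)&(L[...,2]>.02)&(L[...,2]<.1)
    q=L[r];k=q[q[:,1]>.025] if len(q) else q;print(len(q),"red x",np.percentile(q[:,0],[2,98]) if len(q) else 0,"lug",np.percentile(k[:,0],[2,98]) if len(k) else 0)
E
```

```text
time_s: 12.28
position: [0.4323, -0.299, 0.2732]
orientation: [0.003, 0.999, -0.05, -0.003]
ft_force: [1.0, 0.2, -2.4]
width: 0.0492
finger_force: 63.2
time_s: 13.03
position: [0.438, -0.002, 0.2722]
orientation: [0.0, 0.992, -0.129, -0.004]
ft_force: [0.7, -0.3, -1.0]
width: 0.0487
finger_force: 63.2
pos [ 0.438  -0.002   0.2722] yaw -14.81 w 0.0487
shift cm (cur axes) [-1.79 -0.12 29.24] tilt [-8.6e-03  8.0e-04 -1.0e+00]
turn 0.49 shift after turn [-2.04 -0.06 29.22]
13.0333 [ 0.4379939  -0.00195727  0.27222553] 0.048698584840518
923 red x [-0.13348531 -0.0784877 ] lug [-0.09090467 -0.07845988]
278 red x [-0.13293087 -0.07648719] lug [-0.09039762 -0.07607452]
115 red x [-0.12600016 -0.07391682] lug [-0.08874835 -0.07361855]
```

```bash
python3 -m crank '[[-1,0,3.5,0.5,0],[-1,0,4,0,0],[0,0,4,0,0],[0,0,4,0,0],[0,0,4,0,0],[0,0,4,0,0],[0,0,3,0,0],[0,0,1.5,0,0],[0,0,0.8,0,0],[0,0,0,0,0],[0,0,0,0,0]]'; python3 -c "
from h import *
go(.4185,.004,-.022)"
```

```text
time_s: 14.1
position: [0.4159, -0.0044, -0.0161]
orientation: [0.002, 0.99, -0.138, -0.005]
ft_force: [-0.8, -0.0, -1.4]
width: 0.049
finger_force: 63.2
pos [ 0.4159 -0.0044 -0.0161] yaw -15.91 w 0.049
shift cm (cur axes) [ 0.03 -0.88  0.58] tilt [-0.0103 -0.0031 -0.9999]
```

```bash
python3 -m crank '[[0,0,0.3,0,0],[0,0,0.2,0,0],[0,0,0,0,0],[0,0,0,0,100],[0,0,0,0,100],[0,0,0,0,100],[0,0,0,0,100],[0,0,-1,0,100],[0,0,-3,0,100],[0,0,-4,0,100],[0,0,-4,0,100],[0,0,-4,0,100]]';  python3 -m crank '[[0,0,-4,-3.5,100],[0,0,-4,-3.5,100],[0,0,-4,-3.5,100],[0,0,-4,0,100],[0,0,0,0,100],[0,0,0,0,100]]'
python3 - <<'E'
from h import *
go(.464,-.141,.30,-5.2)
f,d,P=wrist("w9");H,S,V=cv2.split(cv2.cvtColor(f,cv2.COLOR_BGR2HSV));X,Y,Z=P[...,0],P[...,1],P[...,2]
b=(d>0)&(Z>.036)&(Z<.05)&(X>.33)&(X<.5)&(Y>-.07)&(Y<.08)&(H<25)&(S>60)
rr=cv2.minAreaRect((P[b][:,:2]*1000).astype(np.float32));print("block",rr,np.median(Z[b]))
E
```

```text
time_s: 15.1
position: [0.4166, -0.0027, 0.141]
orientation: [0.001, 0.991, -0.137, -0.005]
ft_force: [2.0, -1.0, -0.5]
width: 0.0859
finger_force: 0.0
time_s: 15.6
position: [0.4202, -0.0028, 0.3012]
orientation: [0.002, 0.999, -0.047, -0.002]
ft_force: [-0.0, -0.1, -0.6]
width: 0.0852
finger_force: 0.0
pos [ 0.4202 -0.0028  0.3012] yaw -5.41 w 0.0852
shift cm (cur axes) [ 5.66 13.34  0.15] tilt [-0.0042 -0.0037 -1.    ]
turn -0.21 shift after turn [ 5.61 13.36  0.12]
15.6 [ 0.42024924 -0.0028497   0.30115656] 0.08523859697333366
block ((411.55963134765625, -3.4205474853515625), (49.999446868896484, 109.63640594482422), 74.02123260498047) 0.041822693288016355
```

Block is down flat on the open bench. Next I go above the panel top and check the panel's top edge.

```bash
python3 -m crank '[[1.4,3.3,0,0,100],[1.4,3.3,0,0,100],[1.4,3.4,0,0,100],[1.4,3.3,0,0,100],[0,0,0,0,100],[0,0,0,0,100]]'
python3 - <<'E'
from h import *
f,d,P=wrist("w10");go(.464,-.141,.178,-5.2);foot,ex,n,ez=np.load("pan.npy")
L=(P-foot)@np.stack([ex,n,ez]).T+np.array([.0065,0,-.008]);v,u=np.indices(d.shape)
m=(d>0)&(abs(L[...,1]-.006)<.004)&(L[...,2]>.1)&(L[...,2]<.29)&(abs(L[...,0])<.09)
q=L[m];print("face x",np.percentile(q[:,0],[.5,99.5]),"z top",np.percentile(q[:,2],[99,99.8]),np.median(q[:,1]))
m=(d>0)&(P[...,2]>.235)&(P[...,2]<.275)&(abs(L[...,0])<.05)&(abs(L[...,1])<.012);q=P[m];print("top pts y",np.percentile(q[:,1],[1,99]),"z",np.percentile(q[:,2],[1,99]))
E
```

```text
time_s: 16.15
position: [0.4613, -0.142, 0.2969]
orientation: [0.0, 0.999, -0.048, -0.006]
ft_force: [0.4, -0.0, -0.1]
width: 0.0855
finger_force: 0.0
16.15 [ 0.46128493 -0.14195235  0.29685089] 0.08551949559083645
pos [ 0.4612 -0.1401  0.2974] yaw -5.37 w 0.0854
shift cm (cur axes) [ 0.43  0.05 11.94] tilt [-1.240e-02  1.000e-04 -9.999e-01]
turn -0.17 shift after turn [ 0.28  0.07 11.94]
face x [-0.05822735  0.0599545 ] z top [0.24988589 0.25042124] 0.00587633735936903
top pts y [-0.15007722 -0.12493795] z [0.23549223 0.25149953]
```

```bash
python3 -m crank '[[0.3,0,2.5,0,100],[0,0,3.5,0,100],[0,0,3.5,0,100],[0,0,2,0,100],[0,0,0.8,0,100],[0,0,0,0,100],[0,0,0,0,60],[0,0,0,0,45],[0,0,0,0,40],[0,0,0,0,36],[0,0,0,0,32],[0,0,0,0,28]]'; python3 -m crank '[[0,0,0,0,24],[0,0,0,0,20],[0,0,0,0,0],[0,0,0,0,0],[0,0,0,0,0]]'
```

```text
time_s: 17.2
position: [0.4652, -0.1418, 0.1778]
orientation: [0.003, 0.999, -0.046, -0.003]
ft_force: [-1.3, -0.7, 10.0]
width: 0.0268
finger_force: 53.8
time_s: 17.62
position: [0.4652, -0.142, 0.1779]
orientation: [0.003, 0.999, -0.046, -0.003]
ft_force: [-1.6, 0.0, 9.8]
width: 0.0265
finger_force: 53.5
```

```bash
python3 -m crank '[[0,-0.25,-0.43,0,0],[0,-0.5,-0.87,0,0],[0,-0.5,-0.87,0,0],[0,-0.5,-0.87,0,0],[0,0,0,0,0]]'; python3 -m crank '[[0,-0.5,-0.87,0,0],[0,-0.75,-1.3,0,0],[0,-0.75,-1.3,0,0],[0,-0.75,-1.3,0,0],[0,-0.75,-1.3,0,0],[0,0,0,0,0]]'
python3 - <<'E'
from h import *
s=get_state();print(s["ft_force"],s["width"],s["finger_force"])
f,d,P=wrist("w11");H,S,V=cv2.split(cv2.cvtColor(f,cv2.COLOR_BGR2HSV))
m=(d>0)&(H>100)&(H<125)&(S>120)&(P[...,0]>.38)&(P[...,0]<.56)&(P[...,1]>-.3)&(P[...,2]>.05)
c,n,k=plane(P[m]);print(c,n,k,"lean",np.degrees(np.arcsin(n[2])),"yaw",np.degrees(np.arctan2(n[0],-n[1])),"zmax",np.percentile(P[m][:,2],[1,99]))
E
```

```text
time_s: 18.03
position: [0.4658, -0.1276, 0.2081]
orientation: [0.005, 0.999, -0.047, -0.004]
ft_force: [-1.5, -5.5, 6.1]
width: 0.0258
finger_force: 61.0
time_s: 18.53
position: [0.47, -0.0921, 0.2694]
orientation: [0.006, 0.999, -0.047, -0.004]
ft_force: [-1.7, -5.4, 6.0]
width: 0.0258
finger_force: 63.1
[-1.69608328 -5.39966402  6.02841614] 0.025783571625319978 63.141597993671894
18.5333 [ 0.46999269 -0.09205611  0.26940409] 0.025783571625319978
[ 0.4761054  -0.1334954   0.26422633] [-0.07954287 -0.86745695  0.49111239] 10951 lean 29.413721758884673 yaw -5.2391777453828725 zmax [0.14287714 0.33886793]
```

```bash
python3 -m crank '[[0,0.5,-0.3,0,0],[0,0.5,-0.3,0,0],[0,0.6,-0.3,0,0],[0,0.6,-0.3,0,0],[0,0.6,-0.3,0,0],[0,0.6,-0.3,0,0],[0,0.6,-0.3,0,0],[0,0.6,-0.3,0,0],[0,0.6,-0.3,0,0],[0,0.6,-0.3,0,0],[0,0,0,0,0]]'
cat >> h.py <<'E'
def panel(n):
    f,d,P=wrist(n);s=get_state();print("F",s["ft_force"].round(1),"w",round(s["width"],4),"ff",round(s["finger_force"],1));H,S,V=cv2.split(cv2.cvtColor(f,cv2.COLOR_BGR2HSV))
    T=np.load(f"pics/{n}.npz")["T"];L=(P-T[:3,3])@T[:3,:3]
    m=(d>0)&(H>100)&(H<125)&(S>100)&(abs(L[...,0])<.1)&(abs(L[...,1])<.16)&(L[...,2]>-.12)&(L[...,2]<.22)
    c,n,k=plane(P[m]);yaw=np.arctan2(n[0],-n[1]);print("c",c.round(4),"n",n.round(3),k,"lean",np.degrees(np.arcsin(n[2])).round(2),"yaw",np.degrees(yaw).round(2))
    ex=np.array([np.cos(yaw),np.sin(yaw),0]);ez=np.cross(ex,-n);ez*=np.sign(ez[2]);q=(P-c)@np.stack([ex,n,ez]).T
    a=q[(d>0)&(abs(q[...,1])<.004)&(abs(q[...,0])<.11)&(abs(q[...,2])<.26)]
    e=np.percentile(a[:,0],[.5,99.5]);t=np.percentile(a[:,2],[.5,99.5]);print("x ext",e.round(4),"z ext",t.round(4))
    return c,n,ex,ez,e,t,P,d,f
E
python3 -c "
from h import *
panel('w12')"
```

```text
time_s: 19.5
position: [0.4645, -0.1507, 0.2977]
orientation: [0.004, 0.999, -0.048, -0.004]
ft_force: [-0.8, -5.3, 1.9]
width: 0.0158
finger_force: 58.6
19.5 [ 0.46451881 -0.15070499  0.29769967] 0.01581589831735141
F [-1.  -5.8  0.9] w 0.0161 ff 60.1
c [ 0.4453 -0.1629  0.3212] n [-0.09  -0.969  0.228] 280 lean 13.18 yaw -5.31
x ext [-0.0847  0.0778] z ext [-0.2542  0.1189]
```

```bash
python3 -m crank '[[0,0.5,-0.4,0,0],[0,0.5,-0.4,0,0],[0,0.5,-0.4,0,0],[0,0.4,-0.4,0,0],[0,0,-0.5,0,0],[0,0,-1,0,0],[0,0,-1,0,0],[0,0,0,0,0],[0,0,0,0,0]]'
python3 -c "
from h import *
panel('w13')
f,d=grab_frame('side');P=cloud(d,get_calibration('side'));H,S,V=cv2.split(cv2.cvtColor(f,cv2.COLOR_BGR2HSV))
cv2.imwrite('pics/s13.png',cv2.resize(f[40:260,100:400],(750,550)))"
```

```text
time_s: 20.3
position: [0.4644, -0.1629, 0.3392]
orientation: [-0.0, 0.999, -0.046, -0.003]
ft_force: [-0.1, 0.3, -2.6]
width: 0.011
finger_force: 61.0
20.3 [ 0.46437305 -0.16288381  0.33916229] 0.010991604183495457
F [-0.9  0.2 -2.6] w 0.0111 ff 61.0
c [ 0.4518 -0.1875  0.4206] n [-0.101 -0.697 -0.71 ] 6 lean -45.2 yaw -8.27
x ext [-0.0244  0.0689] z ext [-0.0525  0.0435]
```

View pics/s13.png

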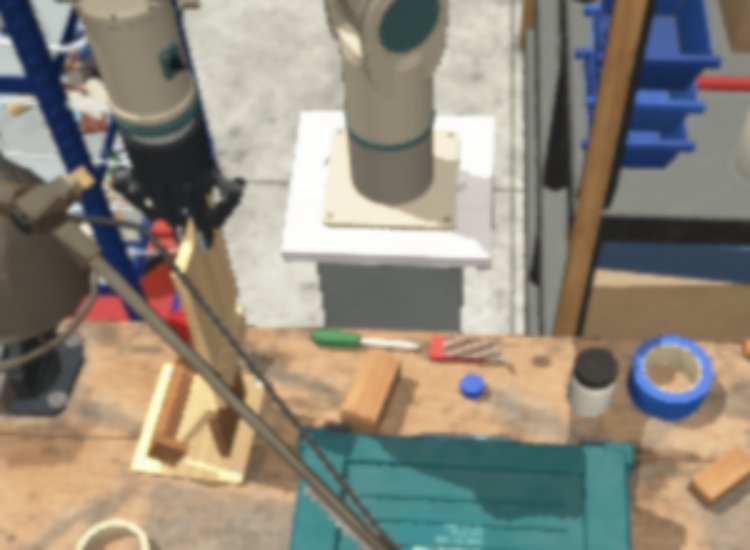

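The panel hangs upright in the grip (opening 11 mm, -2.6 N) at about (185,310), above the cradle. I'll measure the case end from wrist clouds already taken, and how far the panel is held below its top.

Run:
```python
from h import *
for w in("w1","w9","w10","w13"):
    z=np.load(f"pics/{w}.npz");P=cloud(z["d"],get_calibration("wrist"),z["T"]).reshape(-1,3)
    t=P[(P[:,2]>.148)&(P[:,2]<.165)&(P[:,1]>-.12)&(P[:,1]<0)&(P[:,0]>.5)]
    print(w,[(round(x,2),np.percentile(t[abs(t[:,0]-x)<.01][:,1],2).round(4)) for x in np.arange(.54,.86,.03) if (abs(t[:,0]-x)<.01).sum()>8])
    t=P[(P[:,2]>.03)&(P[:,2]<.14)&(P[:,1]>-.1)&(P[:,1]<-.04)&(P[:,0]>.53)&(P[:,0]<.9)]
    if len(t)>50: print(" face",len(t),[(round(x,2),np.median(t[abs(t[:,0]-x)<.015][:,1]).round(4)) for x in np.arange(.54,.86,.03) if (abs(t[:,0]-x)<.015).sum()>8])
z=np.load("pics/w13.npz");T=z["T"];P=cloud(z["d"],get_calibration("wrist"),T);L=(P-T[:3,3])@T[:3,:3]
m=(abs(L[...,1])<.008)&(abs(L[...,0])<.065)&(abs(L[...,0])>.014)&(L[...,2]<0)&(L[...,2]>-.12);q=L[m];print("panel top in tool: n",len(q),"z",np.percentile(q[:,2],[2,10,50,90]),"x",np.percentile(q[:,0],[1,99]),"y",np.percentile(q[:,1],[2,50,98]))
```

```text
w1 [(np.float64(0.54), np.float64(-0.0715)), (np.float64(0.57), np.float64(-0.0695)), (np.float64(0.6), np.float64(-0.0644))]
 face 2110 [(np.float64(0.54), np.float64(-0.0669)), (np.float64(0.57), np.float64(-0.0686)), (np.float64(0.6), np.float64(-0.0686)), (np.float64(0.63), np.float64(-0.0688))]
w9 [(np.float64(0.54), np.float64(-0.0716)), (np.float64(0.57), np.float64(-0.068)), (np.float64(0.6), np.float64(-0.0623))]
 face 236 [(np.float64(0.54), np.float64(-0.0577))]
w10 [(np.float64(0.54), np.float64(-0.0718)), (np.float64(0.57), np.float64(-0.0698)), (np.float64(0.6), np.float64(-0.0645)), (np.float64(0.63), np.float64(-0.0651))]
 face 2364 [(np.float64(0.54), np.float64(-0.0729)), (np.float64(0.57), np.float64(-0.07)), (np.float64(0.6), np.float64(-0.0688)), (np.float64(0.63), np.float64(-0.0693)), (np.float64(0.66), np.float64(-0.0697)), (np.float64(0.69), np.float64(-0.0698))]
w13 [(np.float64(0.54), np.float64(-0.0725)), (np.float64(0.57), np.float64(-0.0695)), (np.float64(0.6), np.float64(-0.0648)), (np.float64(0.63), np.float64(-0.0652)), (np.float64(0.66), np.float64(-0.0658))]
 face 2462 [(np.float64(0.54), np.float64(-0.0734)), (np.float64(0.57), np.float64(-0.0702)), (np.float64(0.6), np.float64(-0.0689)), (np.float64(0.63), np.float64(-0.0695)), (np.float64(0.66), np.float64(-0.07)), (np.float64(0.69), np.float64(-0.0702))]
panel top in tool: n 4913 z [-0.11433885 -0.06777251 -0.06674567 -0.06528027] x [-0.03365181  0.05966358] y [-0.00726794  0.00048611  0.00689998]
```

Run:
```python
from h import *
T=tool(get_state())[:3,3];A=[];B=[]
z=np.load("pics/scene0.npz");B.append(cloud(z["d"],get_calibration("scene")).reshape(-1,3));z=np.load("pics/side0.npz");B.append(cloud(z["d"],get_calibration("side")).reshape(-1,3));B=np.concatenate(B)
for n in("scene","side"):
    f,d=grab_frame(n);A.append(cloud(d,get_calibration(n))[d>0])
A=np.concatenate(A)
for h in np.arange(.06,.56,.04):
    k=A[(abs(A[:,2]-T[2]-h)<.02)&(abs(A[:,0]-T[0])<.1)&(abs(A[:,1]-T[1])<.12)]-T
    if len(k)>5: print("h%.2f"%h,"x",np.percentile(k[:,0],[2,98]).round(3),"y",np.percentile(k[:,1],[2,98]).round(3),len(k))
B=B[(B[:,2]>.44)&(B[:,2]<.72)&(B[:,0]>.5)&(B[:,0]<.85)&(B[:,1]>-.26)&(B[:,1]<-.05)]
for x in np.arange(.54,.84,.03):
    for y in np.arange(-.24,-.06,.03):
        k=B[(abs(B[:,0]-x)<.015)&(abs(B[:,1]-y)<.015)]
        if len(k)>2: print("(%.2f,%.2f) zmin %.2f ymax %.3f"%(x,y,k[:,2].min(),k[:,1].max()),end="; ")
    print()
```

```text
h0.06 x [-0.056  0.061] y [-0.018  0.018] 510
h0.10 x [-0.01   0.019] y [-0.051  0.047] 535
h0.14 x [-0.015  0.021] y [-0.062  0.061] 743
h0.18 x [-0.014  0.04 ] y [-0.038  0.037] 601
h0.22 x [-0.017  0.04 ] y [-0.037  0.037] 852
h0.26 x [-0.018  0.094] y [-0.103  0.036] 994
h0.30 x [-0.014  0.039] y [-0.036  0.038] 1059
h0.34 x [-0.012  0.041] y [-0.043  0.039] 1030
h0.38 x [-0.059  0.05 ] y [-0.047  0.046] 1781
h0.42 x [-0.086  0.045] y [-0.048  0.044] 4267
h0.46 x [-0.099 -0.019] y [-0.044  0.034] 1848

(0.57,-0.24) zmin 0.59 ymax -0.227; 
(0.60,-0.24) zmin 0.60 ymax -0.226; (0.60,-0.21) zmin 0.51 ymax -0.200; 
(0.63,-0.24) zmin 0.61 ymax -0.225; (0.63,-0.21) zmin 0.51 ymax -0.196; (0.63,-0.18) zmin 0.67 ymax -0.166; 
(0.66,-0.24) zmin 0.59 ymax -0.225; (0.66,-0.21) zmin 0.51 ymax -0.195; (0.66,-0.18) zmin 0.64 ymax -0.165; (0.66,-0.15) zmin 0.64 ymax -0.135; (0.66,-0.12) zmin 0.63 ymax -0.110; 
(0.69,-0.24) zmin 0.52 ymax -0.225; (0.69,-0.21) zmin 0.52 ymax -0.195; (0.69,-0.18) zmin 0.66 ymax -0.165; (0.69,-0.15) zmin 0.65 ymax -0.138; (0.69,-0.12) zmin 0.63 ymax -0.105; (0.69,-0.09) zmin 0.62 ymax -0.079; 
(0.72,-0.24) zmin 0.52 ymax -0.231; (0.72,-0.15) zmin 0.64 ymax -0.135; (0.72,-0.12) zmin 0.63 ymax -0.105; (0.72,-0.09) zmin 0.61 ymax -0.075; 
(0.75,-0.12) zmin 0.63 ymax -0.105; (0.75,-0.09) zmin 0.61 ymax -0.075;
```

```bash
python3 -m crank '[[0,0,-1,0,0],[0,0,-1,0,0],[0,-1.5,0,-2,0],[0,-2.3,0,-2.2,0],[0,-1.5,0,0,0],[0,0,1.5,0,0],[0,0,2.5,0,0],[0,0,3,0,0],[0,0,3,0,0],[0,0,3,0,0],[0,0,2,0,0],[0,0,0,0,0]]'
python3 - <<'E'
from h import *
go(.464,-.112,.185,-1)
f,d,P=wrist("w14");T=np.load("pics/w14.npz")["T"];L=(P-T[:3,3])@T[:3,:3]
m=(abs(L[...,1])<.008)&(abs(L[...,0])<.065)&(abs(L[...,0])>.014)&(L[...,2]<0)&(L[...,2]>-.1);q=L[m];print(len(q),"z",np.percentile(q[:,2],[10,50,90]),"x",np.percentile(q[:,0],[1,99]))
f,d=grab_frame("side");Q=cloud(d,get_calibration("side"));H,S,V=cv2.split(cv2.cvtColor(f,cv2.COLOR_BGR2HSV))
k=Q[(d>0)&(abs(Q[...,0]-.525)<.02)&(abs(Q[...,1]+.112)<.012)&(Q[...,2]>.01)&(Q[...,2]<.3)];print("side panel edge z",np.percentile(k[:,2],[1,99]),k[:,1].mean(),len(k))
E
```

```text
time_s: 21.5
position: [0.4627, -0.1116, 0.2054]
orientation: [0.0, 1.0, -0.009, -0.008]
ft_force: [-0.7, 0.5, -2.6]
width: 0.0106
finger_force: 61.0
pos [ 0.4627 -0.1116  0.2054] yaw -1.04 w 0.0106
shift cm (cur axes) [0.16 0.04 2.04] tilt [-1.530e-02 -3.000e-04 -9.999e-01]
turn -0.04 shift after turn [0.13 0.04 2.04]
21.5 [ 0.46271467 -0.11157165  0.20538195] 0.010634030575583526
4678 z [-0.06752973 -0.0667014  -0.06521485] x [-0.03389203  0.05961174]
side panel edge z [0.02837303 0.27648167] -0.1102338819298946 196
```

```bash
python3 -m crank '[[0,0,0.8,0,0],[0,0,0.7,0,0],[0,0,0.4,0,0],[0,0,0,0,0]]'; python3 -m crank '[[0,0,0.2,0,0],[0,0,0.1,0,0],[0,0,0,0,0]]'
```

```text
time_s: 21.93
position: [0.4649, -0.1125, 0.1889]
orientation: [0.001, 1.0, -0.01, -0.005]
ft_force: [0.3, 0.3, -2.0]
width: 0.0111
finger_force: 61.0
time_s: 22.18
position: [0.4653, -0.1124, 0.1863]
orientation: [0.001, 1.0, -0.01, -0.004]
ft_force: [-0.2, 0.4, -2.3]
width: 0.0107
finger_force: 61.1
```

```bash
python3 -m crank '[[0,0,0.2,0,0],[0,0,0.1,0,0],[0,0,0,0,0]]'; python3 -m crank '[[0,0,0.1,0,0],[0,0,0.1,0,0],[0,0,0,0,0]]'
```

```text
time_s: 22.43
position: [0.4653, -0.1124, 0.1833]
orientation: [0.001, 1.0, -0.01, -0.004]
ft_force: [-0.2, 0.5, -2.1]
width: 0.0113
finger_force: 61.1
time_s: 22.68
position: [0.4657, -0.1121, 0.1832]
orientation: [0.002, 1.0, -0.01, -0.004]
ft_force: [-5.5, -0.4, 17.3]
width: 0.0109
finger_force: 63.9
```

```bash
python3 -m crank '[[0,0,-0.1,0,0],[0,0,0,0,20],[0,0,0,0,20],[0,0,0.3,0,20],[0,0,0.5,0,20],[0,0,0.5,0,20],[0,0,0.5,0,20],[0,0,0,0,20],[0,0,0,0,0],[0,0,0,0,0],[0,0,0,0,0],[0,0,0,0,0]]'; python3 -m crank '[[0,0,-0.4,0,0],[0,0,-0.4,0,0],[0,0,0,0,0]]'
python3 - <<'E'
from h import *
go(.64,-.145,.175,-1)
f,d,P=wrist("w15");T=np.load("pics/w15.npz")["T"];L=(P-T[:3,3])@T[:3,:3]
m=(abs(L[...,1])<.008)&(abs(L[...,0])<.065)&(abs(L[...,0])>.014)&(L[...,2]<0)&(L[...,2]>-.13);q=L[m];print(len(q),"z",np.percentile(q[:,2],[10,50,90]),"x",np.percentile(q[:,0],[1,99]))
E
```

```text
time_s: 23.68
position: [0.465, -0.1124, 0.1642]
orientation: [0.001, 1.0, -0.01, -0.004]
ft_force: [0.5, -0.1, -2.1]
width: 0.0113
finger_force: 58.7
time_s: 23.93
position: [0.4659, -0.1123, 0.1732]
orientation: [0.001, 1.0, -0.01, -0.004]
ft_force: [0.6, 0.7, -1.5]
width: 0.0111
finger_force: 58.8
pos [ 0.4659 -0.1123  0.1732] yaw -1.14 w 0.0111
shift cm (cur axes) [17.47  2.92 -0.3 ] tilt [-0.007  -0.0024 -1.    ]
turn -0.14 shift after turn [17.47  2.96 -0.18]
23.9333 [ 0.46585387 -0.11234587  0.17317879] 0.011079685218474706
5896 z [-0.08782406 -0.08659163 -0.08397214] x [-0.0156533   0.06052899]
```

```bash
python3 -m crank '[[2,0,-0.3,0,0],[2.5,0,0,0,0],[2.5,0,0,0,0],[2.5,0,0,0,0],[2.5,0.4,0,0,0],[2,0.8,0,0,0],[2,0.8,0,0,0],[1.5,0.6,0,0,0],[0,0.4,0,0,0],[0,0,0,0,0],[0,0,0,0,0]]'
python3 - <<'E'
from h import *
go(.64,-.145,.166,-1)
f,d,P=wrist("w16");T=np.load("pics/w16.npz")["T"]
P=P.reshape(-1,3)
t=P[(P[:,2]>.03)&(P[:,2]<.14)&(P[:,1]>-.1)&(P[:,1]<-.04)&(P[:,0]>.53)&(P[:,0]<.9)]
print(" face",[(round(x,2),np.median(t[abs(t[:,0]-x)<.015][:,1]).round(4)) for x in np.arange(.54,.86,.03) if (abs(t[:,0]-x)<.015).sum()>8])
t=P[(P[:,2]>.148)&(P[:,2]<.165)&(P[:,1]>-.12)&(P[:,1]<0)&(P[:,0]>.5)]
print([(round(x,2),np.percentile(t[abs(t[:,0]-x)<.01][:,1],2).round(4)) for x in np.arange(.54,.86,.03) if (abs(t[:,0]-x)<.01).sum()>8])
E
```

```text
time_s: 24.9
position: [0.6385, -0.1457, 0.1734]
orientation: [0.001, 1.0, -0.01, -0.005]
ft_force: [-0.6, 0.7, -2.9]
width: 0.0111
finger_force: 58.8
pos [ 0.6385 -0.1457  0.1734] yaw -1.15 w 0.0111
shift cm (cur axes) [ 0.16 -0.08  0.74] tilt [-0.0104 -0.0018 -0.9999]
turn -0.15 shift after turn [ 0.15 -0.08  0.74]
24.9 [ 0.63847644 -0.14573905  0.173371  ] 0.011090286767600672
 face [(np.float64(0.54), np.float64(-0.0743)), (np.float64(0.57), np.float64(-0.07)), (np.float64(0.6), np.float64(-0.0687)), (np.float64(0.63), np.float64(-0.0691)), (np.float64(0.66), np.float64(-0.0697)), (np.float64(0.69), np.float64(-0.0702)), (np.float64(0.72), np.float64(-0.0707)), (np.float64(0.75), np.float64(-0.0712)), (np.float64(0.78), np.float64(-0.0717)), (np.float64(0.81), np.float64(-0.0729))]
[(np.float64(0.57), np.float64(-0.055)), (np.float64(0.6), np.float64(-0.0645)), (np.float64(0.63), np.float64(-0.065)), (np.float64(0.66), np.float64(-0.0655)), (np.float64(0.69), np.float64(-0.0661)), (np.float64(0.72), np.float64(-0.0666)), (np.float64(0.75), np.float64(-0.0671)), (np.float64(0.78), np.float64(-0.0676))]
```

```bash
python3 -m crank '[[0,0,0.5,0,0],[0,0,0.3,0,0],[0,0,0,0,0]]'; python3 -m crank '[[0,0,0.1,0,0],[0,0,0.1,0,0],[0,0,0,0,0]]'; python3 -m crank '[[0,0,0.1,0,0],[0,0,0,0,0]]'
```

```text
time_s: 25.2
position: [0.6384, -0.1458, 0.165]
orientation: [0.001, 1.0, -0.01, -0.005]
ft_force: [-0.8, -0.4, -1.9]
width: 0.0111
finger_force: 58.7
time_s: 25.45
position: [0.6394, -0.1458, 0.1638]
orientation: [0.001, 1.0, -0.01, -0.004]
ft_force: [1.1, -0.3, -1.1]
width: 0.0116
finger_force: 58.9
time_s: 25.62
position: [0.6399, -0.1458, 0.1636]
orientation: [0.001, 1.0, -0.01, -0.004]
ft_force: [-0.2, -0.0, 1.5]
width: 0.011
finger_force: 59.5
```

```bash
python3 -m crank '[[0,0,0,0,16],[0,0,0,0,18],[0,-0.4,0,0,20],[0,-0.4,0,0,20],[0,-0.4,0,0,21],[0,-0.4,0,0,22],[0,-0.4,0.05,0,24],[0,-0.4,0.05,0,26],[0,0,0,0,26]]'; python3 -c "
from h import *
panel('w17')"
```

```text
time_s: 26.37
position: [0.6399, -0.1201, 0.1618]
orientation: [0.001, 1.0, -0.009, -0.004]
ft_force: [0.4, 0.2, -0.1]
width: 0.022
finger_force: 0.1
26.3667 [ 0.63989759 -0.12014654  0.16176255] 0.02197053156620545
F [-0.5 -0.4  0. ] w 0.0221 ff 0.1
c [ 0.6347 -0.1274  0.1944] n [-0.017 -0.991  0.133] 663 lean 7.65 yaw -1.01
x ext [-0.0658  0.1033] z ext [-0.1977  0.1075]
```

```bash
python3 -m crank '[[0,-0.4,0.05,0,27],[0,-0.4,0.05,0,28],[0,-0.4,0.1,0,29],[0,-0.4,0.1,0,30],[0,-0.4,0.1,0,31],[0,-0.4,0.1,0,32],[0,-0.4,0.1,0,33],[0,-0.4,0.1,0,34],[0,0,0,0,34]]'; python3 -c "
from h import *
panel('w18')"
```

```text
time_s: 27.17
position: [0.6404, -0.0883, 0.1545]
orientation: [0.001, 1.0, -0.009, -0.004]
ft_force: [-0.1, -0.4, -0.3]
width: 0.0291
finger_force: 0.0
27.1667 [ 0.64036958 -0.08831171  0.15454812] 0.029120721701923945
F [-1.1  0.2 -0. ] w 0.0287 ff 0.0
c [ 0.6516 -0.1083  0.1608] n [-0.018 -0.962  0.274] 6113 lean 15.87 yaw -1.1
x ext [-0.0882  0.0996] z ext [-0.1689  0.1376]
```

```bash
python3 -m crank '[[0,-0.4,0.1,0,35],[0,-0.4,0.1,0,36],[0,-0.4,0.1,0,37],[0,-0.4,0.1,0,38],[0,-0.4,0.1,0,39],[0,-0.4,0.1,0,40],[0,-0.4,0.1,0,41],[0,-0.4,0.1,0,42],[0,0,0,0,42],[0,0,0,0,42]]'; python3 -c "
from h import *
panel('w19')"
```

```text
time_s: 28.05
position: [0.6411, -0.0577, 0.1466]
orientation: [0.001, 1.0, -0.01, -0.004]
ft_force: [0.4, -0.1, -0.0]
width: 0.0358
finger_force: 0.0
28.05 [ 0.64105491 -0.05771791  0.14662372] 0.03583999380501235
F [ 0.6  0.1 -0.1] w 0.0361 ff 0.0
c [ 0.6554 -0.0874  0.1573] n [-0.016 -0.919  0.394] 9419 lean 23.17 yaw -0.97
x ext [-0.0906  0.0989] z ext [-0.1731  0.1331]
```

```bash
python3 -m crank '[[0,-0.3,0.05,0,42],[0,-0.3,0.05,0,43],[0,-0.3,0,0,44],[0,-0.2,0,0,46],[0,0,0,0,48],[0,0,0,0,50],[0,0,0,0,50]]'; python3 -c "
from h import *
panel('w20')"
```

```text
time_s: 28.68
position: [0.6413, -0.0462, 0.1457]
orientation: [0.001, 1.0, -0.01, -0.004]
ft_force: [-0.5, 1.2, 0.4]
width: 0.0431
finger_force: 0.0
28.6833 [ 0.64133804 -0.04621882  0.14568512] 0.043085567228865
F [ 0.4  0.8 -0.3] w 0.0427 ff 0.0
c [ 0.6538 -0.0925  0.1492] n [-0.015 -0.837  0.547] 14397 lean 33.19 yaw -1.0
x ext [-0.0978  0.0985] z ext [-0.1811  0.1325]
```

The lean went from 23° to 33°, so the foot slid outwards. I'll check whether it is static before correcting.

```bash
python3 -m crank '[[0,0,0,0,50],[0,0,0,0,50]]';python3 - <<'E'
from h import *
c,n,ex,ez,e,t,P,d,f=panel('w21')
T=np.load("pics/w21.npz")["T"];H,S,V=cv2.split(cv2.cvtColor(f,cv2.COLOR_BGR2HSV))
m=(d>0)&(H>100)&(H<125)&(S>100)&(abs((P-c)@n)<.004)
q=P[m];z=np.percentile(q[:,2],[.3,99.7]);print("blue z range",z,"x",np.percentile(q[:,0],[.5,99.5]))
for zz in z: k=q[abs(q[:,2]-zz)<.003];print("y at z",round(zz,3),k[:,1].mean())
k=c-n*.012; print("rear face y at z=.154:",k[1]+(.154-k[2])*np.tan(np.arcsin(n[2])),"rear y at z0",k[1]-k[2]*np.tan(np.arcsin(n[2])))
E
```

```text
time_s: 28.9
position: [0.6413, -0.0467, 0.1456]
orientation: [0.001, 1.0, -0.01, -0.004]
ft_force: [-0.9, 0.2, -0.0]
width: 0.0424
finger_force: 0.0
28.9 [ 0.64128774 -0.04669608  0.1456127 ] 0.04240306395748012
F [-0.2  0.4  0.1] w 0.0427 ff 0.0
c [ 0.6535 -0.0932  0.1483] n [-0.015 -0.837  0.547] 14229 lean 33.19 yaw -1.0
x ext [-0.0983  0.0996] z ext [-0.18   0.133]
blue z range [0.01651966 0.21383978] x [0.5877755 0.698471 ]
y at z 0.017 -0.17906288751308905
y at z 0.214 -0.05126798181785945
rear face y at z=.154: -0.0750983128809126 rear y at z0 -0.17584718578249078
```

It is resting on the case edge, static at 33°. My near finger pushed the top and kicked the foot out. I'll squeeze the panel gently between the fingers to turn it back up, so the foot slides in, checking the lean at each step.

```bash
python3 -m crank '[[0,0.3,0,0,46],[0,0.3,0,0,43],[0,0.2,0,0,40],[0,0,0,0,38],[0,0,0,0,38],[0,0,0,0,38]]'; python3 -c "
from h import *
c,n,*_=panel('w22');k=c-n*.012;t=n[2]/-n[1];print('rear y at .154',k[1]+(.154-k[2])*t,'at 0',k[1]-k[2]*t)"
```

```text
time_s: 29.45
position: [0.641, -0.0547, 0.1455]
orientation: [0.001, 1.0, -0.01, -0.004]
ft_force: [-0.4, 0.4, 0.4]
width: 0.0325
finger_force: 0.2
29.45 [ 0.64102832 -0.05470736  0.14554793] 0.03247015927157538
F [-0.1  0.3 -0.5] w 0.0328 ff 0.2
c [ 0.6528 -0.0914  0.1515] n [-0.015 -0.838  0.546] 16872 lean 33.1 yaw -1.06
x ext [-0.0963  0.0976] z ext [-0.1837  0.1503]
rear y at .154 -0.07545166372626931 at 0 -0.17587274037220396
```

```bash
python3 -m crank '[[0,0,0,0,37],[0,0,0,0,36],[0,0,0,0,35],[0,0,0,0,34],[0,0,0,0,33],[0,0,0,0,33]]'; python3 -c "
from h import *
c,n,*_=panel('w23');k=c-n*.012;t=n[2]/-n[1];print('rear y at .154',k[1]+(.154-k[2])*t,'at 0',k[1]-k[2]*t)"
```

```text
time_s: 30.0
position: [0.6414, -0.0547, 0.1462]
orientation: [0.001, 1.0, -0.01, -0.004]
ft_force: [-0.3, 1.6, 3.9]
width: 0.0285
finger_force: 14.1
30.0 [ 0.64141718 -0.05466656  0.1461715 ] 0.02852700221324905
F [0.3 1.6 5. ] w 0.0288 ff 14.2
c [ 0.6534 -0.0939  0.1496] n [-0.016 -0.841  0.541] 15552 lean 32.74 yaw -1.06
x ext [-0.0968  0.0984] z ext [-0.1806  0.1517]
rear y at .154 -0.07680758895365185 at 0 -0.17586033703642004
```

```bash
python3 -m crank '[[0,0,0,0,32],[0,0,0,0,31],[0,0,0,0,30],[0,0,0,0,29],[0,0,0,0,28],[0,0,0,0,28]]'; python3 -c "
from h import *
c,n,*_=panel('w24');k=c-n*.012;t=n[2]/-n[1];print('rear y at .154',k[1]+(.154-k[2])*t,'at 0',k[1]-k[2]*t)"
```

```text
time_s: 30.55
position: [0.642, -0.0561, 0.1476]
orientation: [0.003, 1.0, -0.01, -0.003]
ft_force: [-2.2, 0.6, 11.9]
width: 0.0258
finger_force: 56.1
30.55 [ 0.64197355 -0.0561277   0.1476153 ] 0.02579732219665278
F [-1.5  0.9 11.6] w 0.0255 ff 56.0
c [ 0.6543 -0.096   0.149 ] n [-0.016 -0.846  0.534] 14600 lean 32.25 yaw -1.09
x ext [-0.0971  0.0987] z ext [-0.1789  0.1229]
rear y at .154 -0.07863063794879525 at 0 -0.17581843359015903
```

Friction holds the foot, so I'll lift it off, move clear so it turns upright in the grip, and set it down again.

```bash
python3 -m crank '[[0,0.4,-0.1,0,28],[0,0.5,-0.2,0,26],[0,0.6,-0.2,0,24],[0,0.6,-0.2,0,22],[0,0.6,-0.2,0,20],[0,0.6,-0.2,0,18],[0,0.6,-0.2,0,16],[0,0.6,-0.2,0,14],[0,0,0,0,10],[0,0,0,0,0],[0,0,0,0,0]]'; python3 -c "
from h import *
c,n,*_=panel('w25');k=c-n*.012;t=n[2]/-n[1];print('rear y at .154',k[1]+(.154-k[2])*t,'at 0',k[1]-k[2]*t)"
```

```text
time_s: 31.52
position: [0.6441, -0.0941, 0.1685]
orientation: [-0.001, 1.0, -0.008, 0.001]
ft_force: [-6.4, 7.9, 35.4]
width: 0.0197
finger_force: 58.3
31.5167 [ 0.64407184 -0.09411979  0.16850002] 0.019679014342195184
F [-6.2  7.4 35.5] w 0.0193 ff 58.4
c [ 0.6553 -0.1267  0.1571] n [-0.021 -0.93   0.367] 7340 lean 21.52 yaw -1.27
x ext [-0.0992  0.0994] z ext [-0.1709  0.1547]
rear y at .154 -0.11505840782178059 at 0 -0.175793294913612
```

```bash
python3 -m crank '[[0,0,-0.4,0,0],[0,0,-0.5,0,0],[0,0,-0.6,0,0],[0,0,0,0,0]]'; python3 -c "
from h import *
c,n,*_=panel('w26');k=c-n*.012;t=n[2]/-n[1];print('rear y at .154',k[1]+(.154-k[2])*t,'at 0',k[1]-k[2]*t)"
```

```text
time_s: 31.9
position: [0.6412, -0.103, 0.1776]
orientation: [0.004, 1.0, -0.011, -0.003]
ft_force: [-0.9, -1.6, 10.7]
width: 0.0159
finger_force: 59.4
31.9 [ 0.64124379 -0.10298437  0.17755564] 0.01590504289314745
F [-1.1 -2.3 10.4] w 0.0162 ff 60.9
c [ 0.6641 -0.1365  0.1338] n [-0.024 -0.964  0.264] 1737 lean 15.33 yaw -1.42
x ext [-0.0963  0.102 ] z ext [-0.1405  0.1896]
rear y at .154 -0.11855767735030545 at 0 -0.16078981297497427
```

```bash
python3 -m crank '[[-0.5,0,-0.3,0,0],[-1,0,-0.3,0,0],[-1,0,-0.3,0,0],[-0.5,0,-0.3,0,0],[0,0,-0.3,0,0],[0,0,0,0,0],[0,0,0,0,0]]'; python3 -c "
from h import *
try: panel('w27')
except Exception as e: print(e)
T=np.load('pics/w27.npz')['T'];z=np.load('pics/w27.npz');P=cloud(z['d'],get_calibration('wrist'),T);L=(P-T[:3,3])@T[:3,:3]
m=(abs(L[...,1])<.01)&(abs(L[...,0])<.065)&(abs(L[...,0])>.014)&(L[...,2]<0)&(L[...,2]>-.13);q=L[m];print(len(q),'z',np.percentile(q[:,2],[10,50,90]),'x',np.percentile(q[:,0],[1,99]))"
```

```text
time_s: 32.53
position: [0.6105, -0.0989, 0.1902]
orientation: [0.001, 1.0, -0.01, -0.005]
ft_force: [-0.0, -0.5, -2.0]
width: 0.0108
finger_force: 59.6
32.5333 [ 0.61047405 -0.09892379  0.19024052] 0.010790722346984215
F [-0.3 -0.6 -2.5] w 0.0108 ff 59.6
index 2 is out of bounds for axis 0 with size 2
6233 z [-0.12199805 -0.06328648 -0.06190763] x [-0.03698965  0.06038395]
```

```bash
python3 -m crank '[[0,0,0.2,0,0],[0,0,0,0,0],[0,0,0.1,0,0],[0,0,0,0,0]]'; python3 -m crank '[[0,0,0,0,20],[0,0,0,0,20],[0,0,0.4,0,20],[0,0,0.6,0,20],[0,0,0.6,0,20],[0,0,0.6,0,20],[0,0,0,0,20],[0,0,0,0,0],[0,0,0,0,0],[0,0,0,0,0],[0,0,-0.4,0,0],[0,0,-0.4,0,0]]'; python3 -m crank '[[0,0,0,0,0]]'; python3 -c "
from h import *
wrist('w28')
go(.64,-.146,.175,-1)
z=np.load('pics/w28.npz');T=z['T'];P=cloud(z['d'],get_calibration('wrist'),T);L=(P-T[:3,3])@T[:3,:3]
m=(abs(L[...,1])<.01)&(abs(L[...,0])<.065)&(abs(L[...,0])>.014)&(L[...,2]<-.05)&(L[...,2]>-.13);q=L[m];print(len(q),'z',np.percentile(q[:,2],[10,50,90]),'x',np.percentile(q[:,0],[1,99]))"
```

```text
time_s: 32.92
position: [0.6104, -0.0991, 0.1875]
orientation: [0.001, 1.0, -0.01, -0.005]
ft_force: [0.4, 0.4, -1.9]
width: 0.0106
finger_force: 59.6
time_s: 33.92
position: [0.6103, -0.0993, 0.1742]
orientation: [0.001, 1.0, -0.01, -0.005]
ft_force: [0.4, 0.1, -2.0]
width: 0.0111
finger_force: 59.7
time_s: 34.0
position: [0.6112, -0.0991, 0.1752]
orientation: [0.001, 1.0, -0.01, -0.003]
ft_force: [0.5, 1.1, -2.3]
width: 0.0113
finger_force: 59.7
34.0 [ 0.6112411  -0.09910088  0.17518995] 0.011291554027651049
pos [ 0.611  -0.0991  0.1748] yaw -1.14 w 0.0115
shift cm (cur axes) [ 2.99  4.63 -0.03] tilt [-0.0072 -0.0021 -1.    ]
turn -0.14 shift after turn [ 2.98  4.64 -0.02]
6821 z [-0.12097835 -0.08546916 -0.08415457] x [-0.01681274  0.06095492]
```

```bash
python3 -m crank '[[1,1.2,0,0,0],[1,1.2,0,0,0],[1,1.2,0,0,0],[0,1.0,0,0,0],[0,0,0,0,0],[0,0,0.4,0,0],[0,0,0.3,0,0],[0,0,0,0,0]]'; python3 -m crank '[[0,0,0.1,0,0],[0,0,0.1,0,0],[0,0,0,0,0]]'; python3 -m crank '[[0,0,0.1,0,0],[0,0,0,0,0]]'
```

```text
time_s: 34.72
position: [0.6383, -0.1447, 0.166]
orientation: [0.001, 1.0, -0.009, -0.005]
ft_force: [-0.4, -0.6, -2.1]
width: 0.0116
finger_force: 59.7
time_s: 34.97
position: [0.6395, -0.1453, 0.165]
orientation: [0.001, 1.0, -0.01, -0.004]
ft_force: [-0.5, 0.3, -2.7]
width: 0.0112
finger_force: 59.8
time_s: 35.13
position: [0.6399, -0.1454, 0.1649]
orientation: [0.001, 1.0, -0.01, -0.004]
ft_force: [-0.2, -0.1, 3.2]
width: 0.0112
finger_force: 60.7
```

Contact. I'll repeat the sloping, and stop short of pushing with the near finger.

```bash
python3 -m crank '[[0,0,0,0,16],[0,0,0,0,18],[0,-0.4,0,0,20],[0,-0.4,0,0,20],[0,-0.4,0,0,21],[0,-0.4,0,0,22],[0,-0.4,0.05,0,24],[0,-0.4,0.05,0,26],[0,-0.4,0.05,0,27],[0,-0.4,0.05,0,28],[0,-0.4,0.1,0,29],[0,-0.4,0.1,0,30]]'; python3 -m crank '[[0,-0.4,0.1,0,31],[0,-0.4,0.1,0,32],[0,-0.4,0.1,0,33],[0,-0.4,0.1,0,34],[0,-0.4,0.1,0,35],[0,-0.4,0.1,0,36],[0,-0.4,0.1,0,37],[0,-0.4,0.1,0,38],[0,-0.4,0.1,0,39],[0,-0.4,0.1,0,40],[0,-0.4,0.1,0,41],[0,0,0,0,42]]'; python3 -m crank '[[0,0,0,0,42],[0,0,0,0,42]]'; python3 -c "
from h import *
c,n,*_=panel('w29');k=c-n*.012;t=n[2]/-n[1];print('rear y at .154',k[1]+(.154-k[2])*t,'at 0',k[1]-k[2]*t)"
```

```text
time_s: 36.13
position: [0.6402, -0.1054, 0.1597]
orientation: [0.001, 1.0, -0.01, -0.004]
ft_force: [-0.4, -0.3, -0.2]
width: 0.0257
finger_force: 0.0
time_s: 37.13
position: [0.6409, -0.0606, 0.1485]
orientation: [0.001, 1.0, -0.009, -0.004]
ft_force: [-0.2, -0.1, 0.2]
width: 0.0356
finger_force: 0.0
time_s: 37.3
position: [0.6411, -0.0623, 0.1487]
orientation: [0.001, 1.0, -0.01, -0.004]
ft_force: [0.3, 0.6, -0.4]
width: 0.036
finger_force: 0.2
37.3 [ 0.64105716 -0.06227824  0.14866642] 0.03597912076872557
F [-0.4 -0.1 -1.2] w 0.0364 ff 0.2
c [ 0.6535 -0.0862  0.1603] n [-0.016 -0.92   0.392] 11439 lean 23.08 yaw -0.97
x ext [-0.0891  0.0973] z ext [-0.1763  0.1304]
rear y at .154 -0.07578936137673364 at 0 -0.1414173951319879
```

```bash
python3 -m crank '[[0,0,0,0,44],[0,0,0,0,46],[0,0,0,0,48],[0,0,0,0,50],[0,0,0,0,53],[0,0,0,0,56],[0,0,0,0,60],[0,0,0,0,60]]'; python3 -c "
from h import *
c,n,*_=panel('w30');k=c-n*.012;t=n[2]/-n[1];print('rear y at .154',k[1]+(.154-k[2])*t,'at 0',k[1]-k[2]*t)"
```

```text
time_s: 38.02
position: [0.641, -0.0619, 0.1486]
orientation: [0.001, 1.0, -0.01, -0.004]
ft_force: [0.7, -0.1, -0.3]
width: 0.0512
finger_force: 0.0
38.0167 [ 0.64099956 -0.06186138  0.14863301] 0.051162243386006466
F [ 0.1 -0.   0.3] w 0.0515 ff 0.0
c [ 0.6511 -0.086   0.1603] n [-0.016 -0.92   0.392] 12110 lean 23.09 yaw -0.97
x ext [-0.0843  0.097 ] z ext [-0.1763  0.1303]
rear y at .154 -0.07565523651266311 at 0 -0.14130908361484326
```

The panel rests on the case at 23° with the fingers open. I'll withdraw along the panel towards the robot while rising, which keeps clear of the boom.

```bash
python3 -m crank '[[0,0,0,0,75],[0,0,0,0,90],[0,0,0,0,90],[-0.5,0,-0.3,0,90],[-1,0,-0.5,0,90],[-1.5,0,-0.7,0,90],[-2,0,-0.8,0,90],[-2.5,0,-1,0,90],[-3,0,-1.2,0,90],[-3,0,-1.5,0,90],[-3,0,-1.5,0,90],[-3,0,-1.5,0,90]]'; python3 -m crank '[[-2,-1,-1,0,90],[0,0,0,0,90]]'
python3 - <<'E'
from h import *
f,d=grab_frame("side");fw,dw,P=wrist("w31")
a=cv2.resize(f[130:290,120:400],(700,400));b=cv2.resize(fw,(267,200));a[:200,433:]=b;cv2.imwrite("pics/end.png",a)
H,S,V=cv2.split(cv2.cvtColor(fw,cv2.COLOR_BGR2HSV))
m=(dw>0)&(H>100)&(H<125)&(S>100)&(P[...,0]>.55)&(P[...,0]<.75)&(P[...,1]<0)&(P[...,1]>-.2)
c,n,k=plane(P[m]);q=P[m];t=n[2]/-n[1];kk=c-n*.012;print("lean",np.degrees(np.arctan(t)),"yaw",np.degrees(np.arctan2(n[0],-n[1])),"x",np.percentile(q[:,0],[.5,99.5]),"z",np.percentile(q[:,2],[.5,99.5]),"rear foot",kk[1]-kk[2]*t,k)
E
```

```text
time_s: 39.07
position: [0.4442, -0.0576, 0.2408]
orientation: [0.002, 1.0, -0.01, -0.005]
ft_force: [-0.3, -0.3, 1.1]
width: 0.0768
finger_force: 0.0
time_s: 39.23
position: [0.4231, -0.0462, 0.2523]
orientation: [0.003, 1.0, -0.009, -0.004]
ft_force: [0.0, 0.7, -0.5]
width: 0.0769
finger_force: 0.0
39.2833 [ 0.42531387 -0.04723327  0.25177922] 0.07681542855590284
lean 23.088163039318108 yaw -1.0031045472148765 x [0.5858657  0.62542071] z [0.01328046 0.14561482] rear foot -0.1406098976269452 573
```

View pics/end.png

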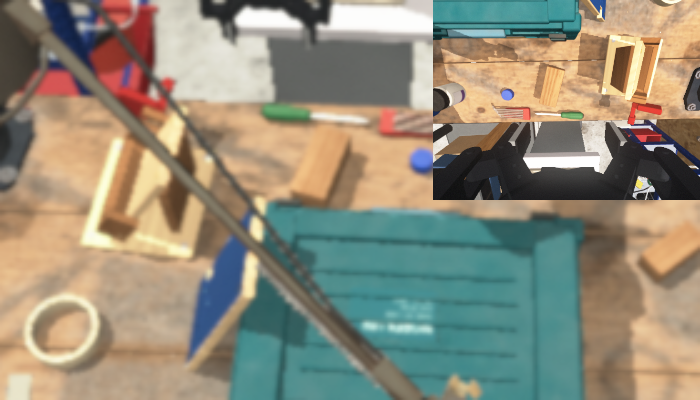

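The final view shows the panel leaning on the case's right-hand end at (228,290) with its blue face outwards. The cradle is empty at (150,190), the block lies on the open bench at (322,165), and the gripper is clear at the top.

```bash
python3 -m crank '[[0,0,0,0,90],[0,0,0,0,90]]' >/dev/null; python3 -c "
from plant import job_done; print(job_done())"
```

```text
the job is handed in; nothing more can be done
None
```

The job is handed in at about 39 s: the wedge was knocked out about 31 mm, the block is on the open bench, and the panel leans blue face outwards on the case's right-hand end at 23° from upright; the first lean slid out to 33°, so I lifted the panel and set it again.

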